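# Clamp the santoku in the sharpening jig

### The job

The santoku, the big knife on the chopping board, is due for sharpening: lay it flat on the sharpening jig's blade table with the middle of its blade in line with the clamp, its handle out beyond the table's free end (away from the guide post) and its spine pushed fully home along the fence. The toggle clamp may have been left shut, half shut or open, so swing it clear first if need be, and once the knife is home swing it shut until it snaps over centre and holds the blade down. Then let go, and leave everything else where it is, the small paring knife included.

Things in the scene. Friction and masses are not known exactly. Their poses are not given: they have to be found in the camera images.
- jig: knife sharpening jig, fixed: steel base plate (x -30 to 130, y -85 to 115 mm), grey pedestal, level aluminium deck (x -34 to 85, y -85 to 45 mm, top 60 mm over the worktop). Origin: on the worktop below the fence's front face, on the clamp's centre line. Axes: +x from blade table back to clamp, +y along the fence to the guide post, +z up. Base, rod and clamp stand behind the fence
- blade_seat (a point): point on the blade table (deck in front of the fence, x -34 to 0 mm) at the foot of the fence, jig (0, 0, 60) mm. Fence: steel bar, front face at x 0, y -75 to 35 mm, 7 mm high. Knife in place: its axes parallel to the jig's, its origin at this point; edge 12 mm beyond the table's front, handle out beyond y -85 mm
- guide_post (a point): top of the guide post (26 mm wide, 134 mm over the worktop) at jig (95, 100) mm; its rod lies along x from 55 to 205 mm at the same height
- clamp_hinge (a point): pin, along jig y, on which the clamp's handle turns, at jig (62, 0, 98) mm. Handle angle: 0 locked shut, level and pointing to jig +x; raising it turns it up and forward to 1.65 rad, just past upright (fully open, its end 225 mm over the worktop). About 1.3 N of friction at the grip keeps it where it is left: it may be found at any angle
- clamp_grip (a point): middle of the black grip of the clamp's handle (64 mm long, 18 mm wide along jig y, 14 mm thick), 95 mm from clamp_hinge along the handle and 4 mm to its upper side; locked at jig (157, 0, 102) mm. Pinched across its 18 mm from above, it can be led round the hinge, turning between the fingers. Closing on the blade it resists from 0.45 rad (up to 4 to 6 N), then past 0.15 rad snaps down to 0 and locks
- clamp_arm: hold-down arm, steel, 14 mm wide, with a sprung round rubber foot (16 mm) 44 mm in front of its pin. Origin: the pin, jig (26, 0, 78) mm. Handle and a light spring move it. Shut, it lies level with the foot on the table at jig (-18, 0) mm, barring the knife; with the handle at 1.5 to 1.65 rad it has risen 1.3 rad, foot 50 mm above the table. Locked on the blade the foot presses with 20 to 35 N
- knife: santoku: steel blade 180 long, 46 deep, 3 mm thick, dark handle. Origin: on the spine at mid-blade, underside. +y handle to tip, +x edge to spine, +z up. Lies flat on the board (top 36 mm), handle over the board's edge. Heel at y -90, spine straight to y 45 mm. 160 to 240 g; its balance point, near (-21, -47) mm, must be over the table when let go
- knife_handle (a point): middle of the santoku's handle, knife (-16, -160, 1.5) mm. Handle: y -105 to -216 mm, 26 mm wide (along knife x), 16 mm thick (z -6.5 to 9.5 mm), hanging free: grasp it across the 26 mm from above, firmly (the blade's weight twists it)
- spine_heel (a point): point of the knife's spine near the heel, knife (0, -80, 1.5) mm
- spine_front (a point): point of the knife's spine at the front end of its straight part, knife (0, 40, 1.5) mm
- board: wooden chopping board 260 (x) x 220 (y) x 36 mm, fixed; origin at the centre of its underside
- paring_knife: small paring knife lying on the board on its black handle (95 x 20 x 12.5 mm), blade 85 mm; origin at the joint of handle and blade, underside. Not to be disturbed
- bowl: small steel bowl, 80 mm across, 35 mm high; not to be disturbed
- jar: glass jar, 70 mm across, 100 mm high; not to be disturbed

How it is judged:
On the way:
1. the knife lies flat on the blade table, spine home against the fence, handle out at the free end, with the clamp still open (y of knife in the frame of jig between -0.015 and 0.015 m and x of spine_heel in the frame of jig between -0.0035 and 0.004 m and z of spine_heel in the frame of jig between 0.0585 and 0.0645 m and x of spine_front in the frame of jig between -0.0035 and 0.004 m and z of spine_front in the frame of jig between 0.0585 and 0.0645 m and contact force between clamp_arm and knife below 0.5 N and z of clamp_grip in the frame of jig above 0.141 m), for 0.2 s.
At the end, for the whole second after the job is handed in: knife flat on the blade table, mid-blade within 15 mm of the clamp's line, spine within 3 mm of the fence at heel and front; clamp handle down past dead centre (grip within 8 mm of its locked height), foot pressing the blade with over 8 N; knife at rest, let go (y of knife in the frame of jig between -0.015 and 0.015 m and x of spine_heel in the frame of jig between -0.003 and 0.004 m and z of spine_heel in the frame of jig between 0.0585 and 0.0645 m and x of spine_front in the frame of jig between -0.003 and 0.004 m and z of spine_front in the frame of jig between 0.0585 and 0.0645 m and z of clamp_grip in the frame of jig below 0.11 m and contact force between clamp_arm and knife above 8 N and linear speed of knife below 0.01 m/s and contact force between the fingers and anything else below 0.2 N); the robot touches nothing.
It fails at once if another thing on the table is pushed or carried away (over 30 mm; paring knife over 20 mm) (distance of paring_knife from where it was at the start of the episode above 0.02 m or distance of any of bowl, jar from where it was at the start of the episode above 0.03 m).
It also fails if it takes over 72 s, if anything falls off the work surface, if the arm or the gripper's body presses on something with over 40 N, if the wrist force passes 120 N, or if a joint passes its speed limit or range.

### The arm

A 7-joint arm with a two-finger parallel gripper is mounted at the origin on the work surface. World frame = base frame: x ahead of the robot, y to its left, z up, the work surface at z = 0. Lengths are in m, angles in rad, forces in N, time in s.
With the tool pointing down it reaches from about 0.4 to 0.85 m from the base axis. Payload 10.4 kg.
Tool frame: the origin (TCP) lies midway between the tips of the shut fingers; the grasp point (between the pads) lies 19 mm behind it; z points along the fingers, y is the line along which they close (so a half turn about z gives the same grasp; the last joint's range is limited). The gripper opens to 87 mm and grips with 3 to 60 N. Pads are 19 mm wide; open, the fingers measure 117 mm over their backs; the gripper's body (75 mm by 190 mm) begins 51 mm behind the grasp point.
Start: joints at [1.306, 0.332, -0.065, 1.46, 0.022, 1.35, -0.088], TCP at [0.15, -0.607, 0.192] pointing down, gripper open.
Joint ranges: [-2.6, 2.6], [-0.5, 2.12], [-1.47, 1.34], [0.16, 2.42], [-1.27, 4.41], [0.06, 2.06], [-2.6, 2.6]. Speed limits (rad/s): [2.22, 2.22, 2.79, 2.79, 3.14, 3.14, 3.14].

### API

Orientations are given as a unit quaternion [x, y, z, w].
In Python, from bench import r gives the robot as it stands.
- The arm moves only by the tool arm_command, never from a script. Its argument "moves" is one flat list of numbers, 4 for each row, row after row: the shift along the tool's x, y, z in cm, then the turn about the tool's z in degrees. A call has 1 to 12 rows; each row shifts and turns the commanded pose from where the row before left it, along the tool's axes as they then stand; what a row does not reach is not made up. A row lasts 1/12 s, in which the tool goes at most 41.7 mm and 7.16 degrees, less where a joint would pass 70% of its speed; a pose out of reach is approached as far as the arm can. A call with a gripper value outside its range is refused whole. "fingers" is the opening in per cent of the stroke, from 0 (shut) to 100 (fully open), set as the call begins (left out, the last holds). The fingers move at their own pace and stop on an object; "squeeze" is the grip in N (left out, the last holds). Time passes only in rows, so rows that do not move let the fingers close. It gives the time, the measured TCP pose, the force, the opening and the grip force at its end, in the units of the state.
- r.read_state(): the state, without advancing time (a new reading comes with each control period).
- r.camera(name): name is "side" or "top" or "wrist"; returns the picture (400x640x3 uint8, red, green, blue); there is no depth.
- r.camera_info(name): a dict with "fx", "fy", "cx", "cy" (pixels), "k1" (the pictures are not rectified: a ray, as slopes to the right and down, at radius r is drawn at 1 + k1 r^2 times it, then the intrinsics apply), "origin" and "attitude" of the camera in the world. Camera axes: x right, y up, looking along -z (the intrinsics and any distortion apply to the point x, -y, -z); pixel columns grow to the right and rows downward; lengths in m; the calibration is good to about 2 mm. A picture is of the moment at which its call begins: read the wrist's pose just before it. camera_info takes no time and is no camera call; for the wrist camera it gives the pose at the moment of the call.
- r.close_job(): hands the job in; it is judged then, once.
The state is a dict: "time": time; "joint_positions": joint angles; "joint_vel": joint speeds; "joint_torque": joint torques, N m; "ee_pos": TCP position; "eef_rot": TCP orientation; "ft_force": force on the tool from outside, world axes, zero at the start; "torque": the same for the moment, N m; "width": finger opening in m; "grip_force": force on a finger pad.
Only numpy, scipy, OpenCV 4.12 (cv2) and the standard library are available. Lean on these libraries where they do the work, as an engineer would, in place of code of your own. Each camera call takes 0.05 s, during which the arm holds its last target. There are 200 camera calls.

## Working session

There is one attempt and no reset: what is moved stays moved. The work goes in short steps, Python scripts to look and compute and a tool call to move; the robot and the scene stay as the last step left them, time stands still between calls to the robot, and variables do not carry over. Pictures are saved under pics/ and viewed, at most 10 in all, crops included, and the job is handed in when it is done.

Besides the shell and the picture viewer there is one more tool, called after ">>>" as name(argument=value, ...) on one line, values as JSON. arm_command: Moves the arm, as the interface text tells. Its arguments: {"type":"object","properties":{"moves":{"type":"array"},"fingers":{"type":"number"},"squeeze":{"type":"number"}},"required":["moves"]}

```bash
mkdir -p pics; ls; cat > h.py <<'E'
import numpy as np, cv2
from scipy.spatial.transform import Rotation as R
from bench import r
def rot(i):
    a=np.array(i["attitude"],float)
    return a if a.shape==(3,3) else R.from_quat(a).as_matrix()
def ray(i,px):
    px=np.atleast_2d(np.array(px,float))
    K=np.array([[i["fx"],0,i["cx"]],[0,i["fy"],i["cy"]],[0,0,1]])
    n=cv2.undistortPoints(px[:,None],K,np.array([i["k1"],0,0,0.]))[:,0]
    d=np.c_[n[:,0],-n[:,1],-np.ones(len(n))]@rot(i).T
    return np.array(i["origin"]),d
def plane(i,px,z):
    o,d=ray(i,px); return o+d*((z-o[2])/d[:,2])[:,None]
def proj(i,P):
    c=(np.atleast_2d(P)-np.array(i["origin"]))@rot(i)
    n=np.c_[c[:,0]/-c[:,2],-c[:,1]/-c[:,2]]
    f=1+i["k1"]*(n**2).sum(1)
    n=n*f[:,None]
    return np.c_[n[:,0]*i["fx"]+i["cx"],n[:,1]*i["fy"]+i["cy"]]
def tri(i,p,j,q):
    o,d=ray(i,p);e,f=ray(j,q);d=d[0]/np.linalg.norm(d[0]);f=f[0]/np.linalg.norm(f[0])
    s=np.linalg.lstsq(np.c_[d,-f],e-o,rcond=None)[0]
    a,b=o+s[0]*d,e+s[1]*f
    return (a+b)/2,np.linalg.norm(a-b)
E
python3 - <<'E'
from h import *
for n in("top","side"):
    i=r.camera_info(n);print(n,i)
    im=r.camera(n)[:,:,::-1];cv2.imwrite(f"pics/{n}0.png",im)
    cv2.imwrite(f"pics/{n}0b.png",cv2.resize(im,(800,500),interpolation=cv2.INTER_CUBIC))
s=r.read_state();print(s)
E
```

```text
pics
top {'fx': 500.8862949848429, 'fy': 500.8862949848429, 'cx': 322.17561973122406, 'cy': 199.75295351016723, 'k1': -0.12204559061501197, 'origin': array([ 0.42453096, -0.02501945,  1.41367885]), 'attitude': array([ 0.04573513, -0.0366295 , -0.70049273,  0.71124997])}
side {'fx': 443.32778246402717, 'fy': 443.32778246402717, 'cx': 318.1028138339742, 'cy': 198.83925292948194, 'k1': 0.01347718175207869, 'origin': array([0.33639279, 0.67180875, 0.87712297]), 'attitude': array([-0.06108541,  0.36700257,  0.91717068, -0.14274324])}
{'time': 0.1, 'joint_positions': array([ 1.30644616,  0.33280054, -0.06470351,  1.46083387,  0.02160899,
        1.34987432, -0.08851317]), 'joint_vel': array([-3.17602539e-04, -9.96203990e-04, -3.05109414e-05, -2.72125187e-03,
        1.13226711e-03, -8.54888055e-04,  7.73003213e-05]), 'joint_torque': array([ 6.92150934e-04, -6.24550724e+01,  2.40937300e-02, -3.90722895e+01,
       -6.14430383e-02,  3.65402573e-02,  3.24946802e-05]), 'ee_pos': array([ 0.14953434, -0.60647269,  0.19144981]), 'eef_rot': array([ 9.92702659e-01,  1.20586311e-01, -1.03770776e-04, -6.01269874e-04]), 'ft_force': array([0.30347428, 0.99035504, 0.90540473]), 'torque': array([0.00093346, 0.00964553, 0.01349022]), 'grip_force': 0.0, 'width': 0.08707355098150717}
```

View pics/top0b.png

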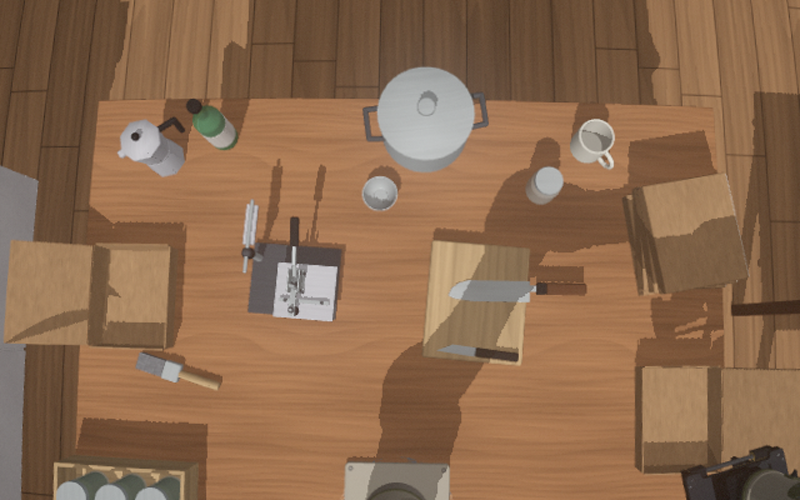

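View pics/side0b.png

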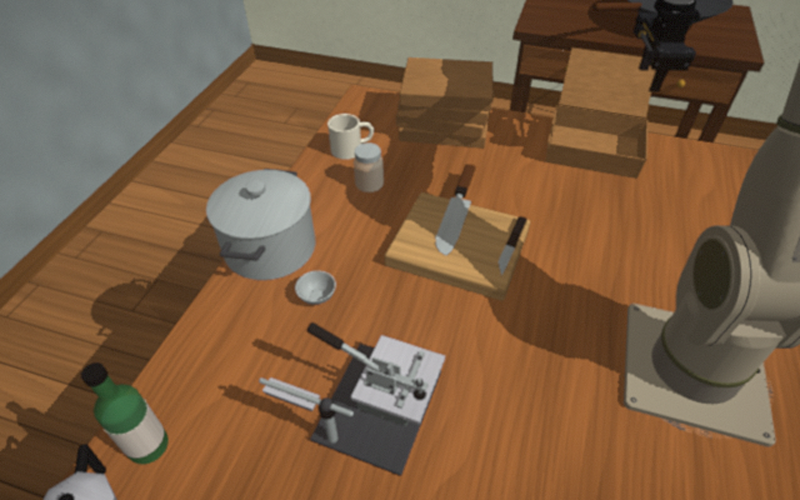

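Top view (800 px wide): the jig's deck is at about (305,290) with the clamp handle pointing up to its grip at (294,232). The santoku runs from its tip at (450,290) to its handle end at (586,288), and the paring knife is at (480,353). The side view shows the grip at (325,335), apparently raised.

```bash
python3 - <<'E'
from h import *
t=r.camera_info("top");s=r.camera_info("side")
k=.8
P=lambda L:np.array(L,float)*k
print("deck",plane(t,P([(274,318),(336,321),(340,264)]),.06).round(3))
print("base",plane(t,P([(249,312),(256,244),(342,250)]),.006).round(3))
print("grip top end/mid",tri(t,P([(294.5,232)]),s,P([(325,335)])))
print("arm end knob",tri(t,P([(293,311)]),s,P([(420,395)])))
print("post top",tri(t,P([(249,253)]),s,P([(327,407)])))
print("knife tip,heelspine,handle ends",plane(t,P([(450,290),(536,283)]),.038).round(3),plane(t,P([(536,288),(585,288.5)]),.045).round(3))
im=cv2.imread("pics/top0.png")
c=im[150:300,180:490]; cv2.imwrite("pics/c1.png",cv2.resize(c[:, :160],None,fx=4.5,fy=4,interpolation=cv2.INTER_CUBIC))
# masks: knife handle dark
hsv=cv2.cvtColor(im,cv2.COLOR_BGR2HSV)
def comp(m,box,z,name):
    x0,y0,x1,y1=box;mm=np.zeros_like(m);mm[y0:y1,x0:x1]=m[y0:y1,x0:x1]
    cs,_=cv2.findContours(mm,cv2.RETR_EXTERNAL,cv2.CHAIN_APPROX_NONE)
    c=max(cs,key=cv2.contourArea);b=cv2.boxPoints(cv2.minAreaRect(c))
    print(name,cv2.contourArea(c),b.round(1).tolist());print(plane(t,b,z).round(4).tolist())
grey=((hsv[...,1]<70)&(hsv[...,2]>110)).astype(np.uint8)
comp(grey,(350,215,432,250),.039,"blade")
comp(grey,(210,190,280,265),.06,"deck")
dark=((hsv[...,2]<70)).astype(np.uint8)
comp(dark,(420,215,480,250),.045,"khandle")
E
```

```text
deck [[0.43  0.271 0.06 ]
 [0.426 0.135 0.06 ]
 [0.55  0.13  0.06 ]]
base [[0.442 0.34  0.006]
 [0.597 0.33  0.006]
 [0.586 0.132 0.006]]
grip top end/mid (array([0.60926668, 0.21810219, 0.13641472]), np.float64(0.003408912504570992))
arm end knob (array([0.44606753, 0.23045268, 0.0546154 ]), np.float64(0.0006683359570549036))
post top (array([0.5667162 , 0.31969326, 0.10622938]), np.float64(0.00217263783972087))
knife tip,heelspine,handle ends [[ 0.498 -0.111  0.038]
 [ 0.516 -0.301  0.038]] [[ 0.504 -0.3    0.045]
 [ 0.504 -0.409  0.045]]
blade 998.0 [[358.0, 224.0], [428.0, 224.0], [428.0, 241.0], [358.0, 241.0]]
[[0.5197, -0.1055, 0.039], [0.5223, -0.2988, 0.039], [0.4755, -0.2986, 0.039], [0.4731, -0.1059, 0.039]]
deck 2074.5 [[216.8000030517578, 252.6999969482422], [222.0, 195.6999969482422], [270.79998779296875, 200.1999969482422], [265.6000061035156, 257.1000061035156]]
[[0.4341, 0.2772, 0.06], [0.59, 0.2687, 0.06], [0.5797, 0.1338, 0.06], [0.4248, 0.1438, 0.06]]
khandle 2.5 [[430.0, 232.0], [430.0, 226.0], [433.0, 226.0], [433.0, 232.0]]
[[0.5, -0.303, 0.045], [0.5164, -0.3031, 0.045], [0.5165, -0.3114, 0.045], [0.5001, -0.3113, 0.045]]
```

View pics/c1.png

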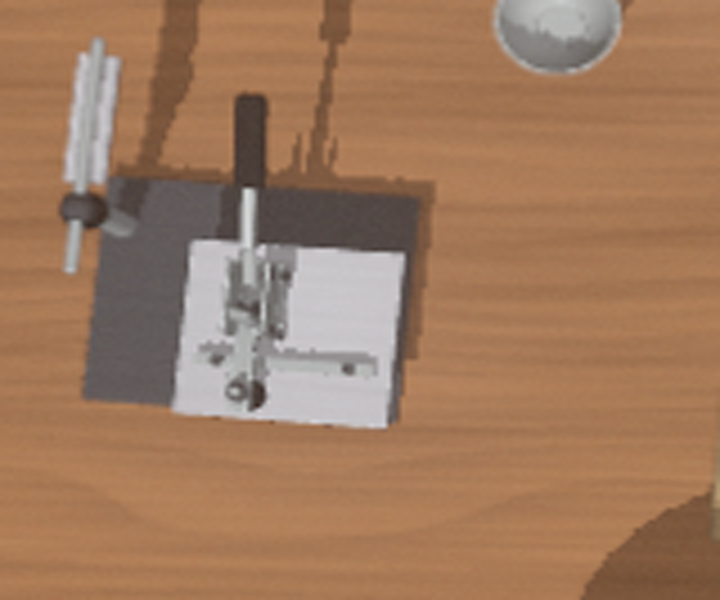

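The crop shows the deck corners at (190,240), (405,254), (388,428) and (172,412), with the fence bar at y≈360. The handle is half raised, with its grip around (250,140). Next I fit the jig pose and plan the first move.

```bash
cat >> h.py <<'E'
def yaw(s):
    m=R.from_quat(s["eef_rot"]).as_matrix(); return np.arctan2(m[1,0],m[0,0])
def go(x,y,z,yd=None,s=None,n=None):
    """rows from present pose to TCP x,y,z (m), yaw of tool x (deg)"""
    s=s or r.read_state(); p=np.array(s["ee_pos"]); y0=yaw(s)
    dy=0 if yd is None else (np.radians(yd)-y0+np.pi)%(2*np.pi)-np.pi
    D=np.array([x,y,z])-p
    if n is None: n=int(np.ceil(max(np.linalg.norm(D)/.032,abs(np.degrees(dy))/6.5,1)))
    A=np.zeros((2,2))
    for k in range(n):
        a=y0+k*dy/n; A+=np.array([[np.cos(a),np.sin(a)],[np.sin(a),-np.cos(a)]])
    v=np.linalg.solve(A,D[:2])*100
    print(f"now {p.round(4)} yaw {np.degrees(y0):.1f}; rows {n} x [{v[0]:.3f},{v[1]:.3f},{-D[2]*100/n:.3f},{-np.degrees(dy)/n:.2f}]")
    return v
def rigid(J,W):
    J=np.array(J,float);W=np.array(W,float);a=J-J.mean(0);b=W-W.mean(0)
    th=np.arctan2((a[:,0]*b[:,1]-a[:,1]*b[:,0]).sum(),(a*b).sum())
    c,q=np.cos(th),np.sin(th);M=np.array([[c,-q],[q,c]]);t=W.mean(0)-M@J.mean(0)
    return th,M,t,(J@M.T+t-W)
E
python3 - <<'E'
from h import *
t=r.camera_info("top");s=r.camera_info("side")
q=lambda L:np.array([(180+a/4.5,150+b/4) for a,b in L])
W=plane(t,q([(190,240),(405,254),(388,428),(172,412)]),.06)
th,M,o,e=rigid([(.085,.045),(.085,-.085),(-.034,-.085),(-.034,.045)],W[:,:2])
print(np.degrees(th),o,e.round(4).tolist())
g=plane(t,q([(250,140)]),.136);print("grip",g,M.T@(g[0,:2]-o))
go(.47,-.25,.36,-90+0+90)
E
```

```text
-3.39463834309651 [0.46386038 0.22575506] [[0.0007, -0.001], [0.0005, 0.0009], [-0.0004, 0.0008], [-0.0008, -0.0007]]
grip [[0.60923907 0.217839   0.136     ]] [0.14559233 0.00070613]
now [ 0.1495 -0.6065  0.1914] yaw 13.9; rows 16 x [2.277,-1.958,-1.053,0.87]
```

>>> arm_command(moves=[2.3, -2, -1, 0.9, 2.3, -2, -1, 0.9, 2.3, -2, -1, 0.9, 2.3, -2, -1, 0.9, 2.3, -2, -1, 0.9, 2.3, -2, -1, 0.9, 2.3, -2, -1, 0.9, 2.3, -2, -1, 0.9, 2.3, -2, -1, 0.9, 2.3, -2, -1, 0.9, 2.3, -2, -1, 0.9, 2.3, -2, -1, 0.9], fingers=60)

```text
time: 1.1
ee_pos: [0.3855, -0.326, 0.3125]
eef_rot: [1.0, 0.026, -0.0, 0.0]
ft_force: [-0.1, 0.4, -0.8]
width: 0.052
grip_force: 0.0
```

>>> arm_command(moves=[2.3, -2, -1, 0.9, 2.3, -2, -1, 0.9, 2.3, -2, -1, 0.9, 2.3, -2, -1, 0.9, 0, 0, 0, 0, 0, 0, 0, 0])

```text
time: 1.6
ee_pos: [0.4755, -0.2432, 0.3521]
eef_rot: [1.0, -0.003, 0.0, -0.0]
ft_force: [0.2, -0.2, -0.7]
width: 0.0523
grip_force: 0.0
```

```bash
python3 - <<'E'
from h import *
i=r.camera_info("wrist");im=r.camera("wrist")[:,:,::-1];cv2.imwrite("pics/w1.png",im);np.save("w1.npy",i,allow_pickle=True)
print(i); s=r.read_state(); print(s["time"])
print(proj(i,[(.46,.23,.06),(.5,-.2,.038),(.504,-.36,.045)]).round())
go(.545,.225,.36,-3.4)
E
```

```text
{'fx': 283.582172869953, 'fy': 283.582172869953, 'cx': 318.7838784254052, 'cy': 200.14934079271782, 'k1': -0.04731264366650646, 'origin': array([ 0.5529199 , -0.24332791,  0.5437533 ]), 'attitude': array([ 0.09985626, -0.10136493,  0.70141456, -0.6984064 ])}
1.65
[[ 58. 175.]
 [295. 148.]
 [386. 146.]]
now [ 0.4744 -0.2447  0.3517] yaw -0.5; rows 15 x [0.370,-3.145,-0.055,0.19]
```

View pics/w1.png

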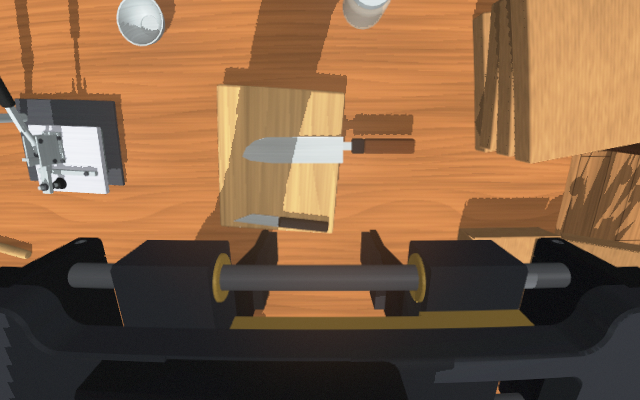

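The wrist view shows the whole santoku: spine from about (262,138) to (343,136), heel at x=343, handle from x=352 to 414 around y=146.

```bash
python3 - <<'E'
from h import *
i=np.load("w1.npy",allow_pickle=True).item()
im=cv2.imread("pics/w1.png");hsv=cv2.cvtColor(im,cv2.COLOR_BGR2HSV)
g=((hsv[...,1]<75)&(hsv[...,2]>90)).astype(np.uint8);m=np.zeros_like(g);m[125:175,235:350]=g[125:175,235:350]
cs,_=cv2.findContours(m,cv2.RETR_EXTERNAL,cv2.CHAIN_APPROX_NONE);c=max(cs,key=cv2.contourArea);print(cv2.boundingRect(c))
xs=np.arange(280,340);W=plane(i,np.c_[xs,[np.nonzero(m[:,x])[0].min()-.5 for x in xs]],.039)
f=np.polyfit(W[:,1],W[:,0],1);print("spine slope",f, "resid",np.std(np.polyval(f,W[:,1])-W[:,0]))
x0,y0,w,h=cv2.boundingRect(c)
print("tip,heel",plane(i,[(x0-.5,152),(x0+w-.5,150)],.039))
# handle: profile
for x in (365,375,385,395,405): print(x,[int(v) for v in hsv[130:162,x,2]])
print([int(v) for v in hsv[146,340:422,2]])
E
```

```text
(242, 136, 108, 28)
spine slope [-0.01483307  0.51842091] resid 0.00046992890781273296
tip,heel [[ 0.49442745 -0.10504427  0.039     ]
 [ 0.49685866 -0.29657895  0.039     ]]
365 [138, 130, 129, 132, 147, 194, 194, 196, 145, 84, 96, 109, 110, 113, 113, 114, 117, 117, 115, 117, 120, 122, 132, 166, 207, 212, 215, 203, 195, 202, 206, 213]
375 [138, 130, 128, 134, 191, 192, 194, 198, 137, 88, 104, 120, 125, 126, 126, 126, 129, 129, 127, 126, 127, 130, 129, 149, 206, 208, 213, 207, 195, 195, 200, 208]
385 [136, 128, 126, 128, 189, 191, 193, 202, 139, 88, 102, 120, 122, 125, 123, 125, 129, 128, 126, 126, 128, 129, 132, 157, 203, 204, 209, 205, 201, 193, 197, 205]
395 [136, 129, 126, 125, 127, 192, 195, 207, 141, 83, 102, 120, 124, 125, 123, 124, 128, 129, 127, 126, 127, 130, 132, 152, 201, 201, 206, 204, 202, 189, 193, 202]
405 [128, 127, 128, 127, 188, 195, 200, 211, 146, 88, 99, 119, 121, 126, 124, 126, 128, 127, 129, 127, 129, 130, 131, 145, 200, 200, 202, 199, 189, 188, 191, 202]
[228, 229, 229, 224, 223, 222, 221, 222, 222, 222, 222, 155, 90, 78, 79, 79, 78, 76, 77, 77, 77, 77, 77, 74, 93, 117, 128, 128, 129, 128, 129, 129, 129, 128, 128, 129, 130, 128, 128, 128, 130, 127, 128, 128, 128, 129, 129, 128, 129, 128, 129, 128, 128, 129, 129, 128, 128, 128, 129, 127, 128, 127, 128, 128, 128, 128, 127, 127, 127, 128, 127, 126, 126, 123, 162, 208, 212, 211, 211, 211, 210, 210]
```

>>> arm_command(moves=[0.4, -3.1, 0, 0.2, 0.4, -3.1, 0, 0.2, 0.4, -3.1, 0, 0.2, 0.4, -3.1, 0, 0.2, 0.4, -3.1, 0, 0.2, 0.4, -3.1, 0, 0.2, 0.4, -3.1, 0, 0.2, 0.4, -3.1, 0, 0.2, 0.4, -3.1, 0, 0.2, 0.4, -3.1, 0, 0.2, 0.4, -3.1, 0, 0.2, 0.4, -3.1, 0, 0.2])

```text
time: 2.65
ee_pos: [0.5331, 0.1252, 0.3517]
eef_rot: [1.0, -0.027, -0.0, 0.001]
ft_force: [1.6, -0.2, 0.0]
width: 0.0522
grip_force: 0.0
```

>>> arm_command(moves=[0.4, -3.1, 0, 0.2, 0.4, -3.1, 0, 0.2, 0.4, -3.1, 0, 0.2, 0, 0, 0, 0, 0, 0, 0, 0], fingers=50)

```text
time: 3.07
ee_pos: [0.5499, 0.2183, 0.351]
eef_rot: [1.0, -0.03, -0.001, 0.0]
ft_force: [-0.7, 0.4, 0.5]
width: 0.0437
grip_force: 0.0
```

```bash
python3 - <<'E'
from h import *
i=r.camera_info("wrist");im=r.camera("wrist")[:,:,::-1];cv2.imwrite("pics/w2.png",im);np.save("w2.npy",i,allow_pickle=True)
s=r.read_state(); print(s["time"],s["ee_pos"],np.degrees(yaw(s)))
E
```

```text
3.1167 [0.55033804 0.21682081 0.35134317] -3.57327253765345
```

View pics/w2.png

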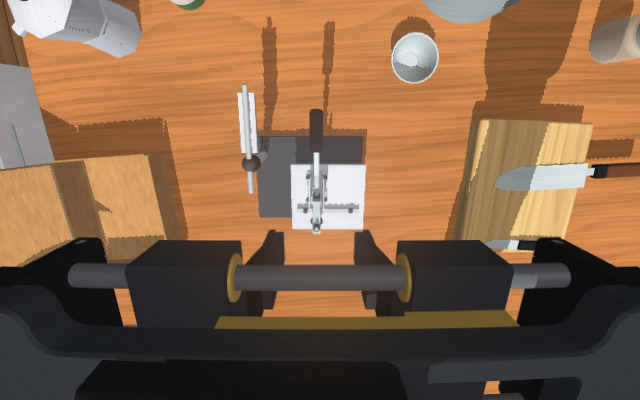

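The view shows the deck corners near (291,164), (366,165), (366,230) and (291,229), and the grip at (316,110–151), all unobstructed.

```bash
python3 - <<'E'
from h import *
i=np.load("w1.npy",allow_pickle=True).item()
print("handle mid",plane(i,[(389,145.8)],.0455),"ends",plane(i,[(363.5,145.8),(414,145.8)],.0455)[:,1],"heel",plane(i,[(343.5,150)],.039))
i=np.load("w2.npy",allow_pickle=True).item();im=cv2.imread("pics/w2.png");hsv=cv2.cvtColor(im,cv2.COLOR_BGR2HSV)
g=((hsv[...,1]<50)&(hsv[...,2]>150)).astype(np.uint8)
L=[];
def edge(pts,sub):  # fit line
    return cv2.fitLine(np.array(pts,np.float32),cv2.DIST_HUBER,0,.01,.01).ravel()
rows=range(172,224);cols=list(range(296,304))+list(range(330,362))
le=edge([(np.nonzero(g[y,280:320])[0].min()+280-.5,y) for y in rows],0)
re=edge([(np.nonzero(g[y,340:380])[0].max()+340+.5,y) for y in rows],0)
te=edge([(x,np.nonzero(g[155:180,x])[0].min()+155-.5) for x in cols],0)
be=edge([(x,np.nonzero(g[215:240,x])[0].max()+215+.5) for x in cols],0)
def X(a,b):
    s=np.linalg.solve(np.c_[a[:2],-b[:2]],b[2:]-a[2:]);return a[2:]+s[0]*a[:2]
px=np.array([X(le,te),X(re,te),X(re,be),X(le,be)]);print(px.round(1).tolist())
W=plane(i,px,.06)
th,M,o,e=rigid([(.085,.045),(.085,-.085),(-.034,-.085),(-.034,.045)],W[:,:2])
print(np.degrees(th),o,e.round(4).tolist())
d=(hsv[...,2]<75);m=np.zeros_like(g);m[100:156,305:328]=d[100:156,305:328]
for y in (112,118,124,130,134):
    c=np.nonzero(m[y])[0];print(y,c.min(),c.max(),end='; ')
ys=np.nonzero(m[:,316])[0];print(ys.min(),ys.max())
t=r.camera_info("top")
s=r.camera_info("side")
oi,di=ray(i,[(316.5,110),(317,130)])
for k in (0,1):
  # intersect with jig plane y=0 (vertical)
  n=np.r_[M[:,1],0];q=oi+di[k]*(n@(np.r_[o,0]-oi))/(n@di[k]);print(q,M.T@(q[:2]-o))
for z in (.12,.13,.136,.145): print(z,[(M.T@(plane(i,[(316.5,y)],z)[0,:2]-o)).round(4).tolist() for y in (110,136)])
E
```

```text
handle mid [[ 0.50475331 -0.36458522  0.0455    ]] ends [-0.32007851 -0.40847464] heel [[ 0.49688743 -0.28597238  0.039     ]]
[[289.8999938964844, 163.5], [365.6000061035156, 163.5], [362.20001220703125, 228.5], [291.70001220703125, 228.5]]
-3.4583241069242545 [0.46565906 0.22875052] [[-0.0001, 0.0003], [-0.0004, -0.0001], [0.0001, -0.0006], [0.0004, 0.0003]]
112 311 321; 118 311 321; 124 311 321; 130 311 321; 134 311 321; 110 151
[ 0.64056192  0.21818069 -0.04426471] [ 1.75221945e-01 -8.21953461e-18]
[ 0.59506599  0.22093013 -0.19795646] [1.29643013e-01 2.86609544e-18]
0.12 [[0.1717, -0.0013], [0.1352, -0.0013]]
0.13 [[0.1715, -0.0014], [0.1359, -0.0014]]
0.136 [[0.1713, -0.0015], [0.1362, -0.0015]]
0.145 [[0.1711, -0.0015], [0.1368, -0.0015]]
```

```bash
python3 - <<'E'
from h import *
go(.610,.2186,.12,-3.46)
E
```

```text
now [0.5503 0.2168 0.3513] yaw -3.6; rows 8 x [0.743,-0.068,2.892,-0.01]
```

>>> arm_command(moves=[1.5, -0.1, 2, 0, 1.5, -0.1, 2, 0, 1.5, -0.1, 3, 0, 1.5, -0.1, 3, 0, 0, -0.1, 3, 0, 0, 0, 3, 0, 0, 0, 2.5, 0, 0, 0, 2.5, 0, 0, 0, 2.1, 0, 0, 0, 0, 0, 0, 0, 0, 0], fingers=45)

```text
time: 4.03
ee_pos: [0.6104, 0.2166, 0.1208]
eef_rot: [0.999, -0.032, -0.001, 0.001]
ft_force: [-0.1, 0.8, -0.2]
width: 0.0394
grip_force: 0.0
```

>>> arm_command(moves=[0, 0, 0, 0, 0, 0, 0, 0, 0, 0, 0, 0, 0, 0, 0, 0, 0, 0, 0, 0, 0, 0, 0, 0], fingers=0, squeeze=10)

```text
time: 4.53
ee_pos: [0.6105, 0.2193, 0.1216]
eef_rot: [1.0, -0.031, 0.0, -0.0]
ft_force: [-0.8, 0.6, 0.3]
width: 0.007
grip_force: 0.5
```

```bash
python3 - <<'E'
from h import *
s=r.read_state();p=s["ee_pos"];print(p,np.degrees(yaw(s)),s["width"],s["grip_force"],s["ft_force"])
a=np.radians(-3.46);M=np.array([[np.cos(a),-np.sin(a)],[np.sin(a),np.cos(a)]]);print("jig",M.T@(p[:2]-[.4657,.2288]),p[2]+.019)
im=r.camera("side")[:,:,::-1];cv2.imwrite("pics/s1.png",cv2.resize(im[180:400,180:400],(600,600),interpolation=cv2.INTER_CUBIC))
E
```

```text
[0.61050646 0.21928433 0.12157098] -3.5418490762894366 0.006994688188564007 0.5137021632981487 [-0.80085753  0.56851135  0.32738318]
jig [ 0.14511679 -0.000759  ] 0.1405709836986637
```

View pics/s1.png

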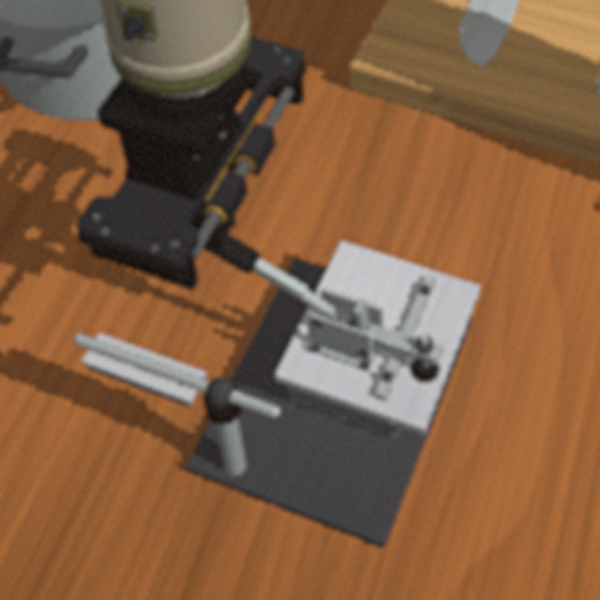

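The side view shows the handle running under the gripper; a width of 7 mm means the grip (18 mm) is not between the pads. I'll check the handle angle from the first side view's grip ends, (248,262) and (274.5,277).

```bash
python3 - <<'E'
from h import *
a=np.radians(-3.46);M=np.array([[np.cos(a),-np.sin(a)],[np.sin(a),np.cos(a)]]);o=np.array([.4657,.2288])
T=lambda P:np.c_[np.array(P)[:,:2]@M.T+o,np.array(P)[:,2]]
t=r.camera_info("top");s=r.camera_info("side");w=np.load("w2.npy",allow_pickle=True).item()
for q in (.1,.2,.3,.4,.5,.6):
    P=T([(.062+d*np.cos(q)-.004*np.sin(q),0,.098+d*np.sin(q)+.004*np.cos(q)) for d in (.127,.063)])
    print(q,proj(s,P).round(1).tolist(),proj(t,P).round(1).tolist(),proj(w,P).round(1).tolist())
im=cv2.imread("pics/side0.png");v=im.max(2)
for y in range(256,284,2): c=np.nonzero(v[y,235:290]<60)[0]+235;print(y,c.min() if len(c) else 0,c.max() if len(c) else 0,end=';')
print(r.read_state()["width"],r.read_state()["time"])
E
```

```text
0.1 [[242.3, 268.6], [270.4, 279.7]] [[237.8, 169.7], [235.9, 193.8]] [[315.6, 98.2], [315.7, 142.8]]
0.2 [[242.5, 265.4], [270.8, 278.2]] [[236.9, 169.7], [235.4, 194.0]] [[315.5, 99.4], [315.6, 144.1]]
0.3 [[243.3, 262.4], [271.4, 276.8]] [[235.9, 170.2], [234.9, 194.4]] [[315.4, 101.6], [315.6, 145.8]]
0.4 [[244.6, 259.7], [272.3, 275.6]] [[234.9, 171.2], [234.4, 195.1]] [[315.3, 104.9], [315.5, 148.0]]
0.5 [[246.6, 257.2], [273.5, 274.5]] [[233.8, 172.7], [233.9, 196.0]] [[315.2, 109.3], [315.5, 150.6]]
0.6 [[249.1, 255.0], [274.9, 273.6]] [[232.8, 174.7], [233.4, 197.2]] [[315.1, 114.9], [315.5, 153.5]]
256 0 0;258 0 0;260 248 252;262 247 255;264 246 259;266 249 262;268 252 265;270 255 269;272 259 272;274 262 273;276 266 289;278 269 289;280 288 289;282 0 0;0.004447279741257574 4.5833
```

```bash
python3 - <<'E'
from h import *
i=r.camera_info("wrist");im=r.camera("wrist")[:,:,::-1]
st=r.read_state();print(st["width"],st["ee_pos"])
p=st["ee_pos"];print(i["origin"],proj(i,[p,p+[0,0,.019]]),proj(r.camera_info("side"),[p,p+[0,0,.019]]))
s=r.camera("side")[:,:,::-1][220:310,215:325]
a=cv2.resize(s,(550,450),interpolation=cv2.INTER_CUBIC)[:,:250]
cv2.imwrite("pics/w3.png",np.hstack([cv2.resize(im[100:340,180:460],(525,450)),a]))
E
```

```text
0.0027607121540763387 [0.61037829 0.21926942 0.12131565]
[0.68770255 0.21490213 0.313133  ] [[319.47417677 228.10828477]
 [319.51289292 238.89007596]] [[260.86001256 272.71874277]
 [259.90892425 267.30970495]]
```

View pics/w3.png

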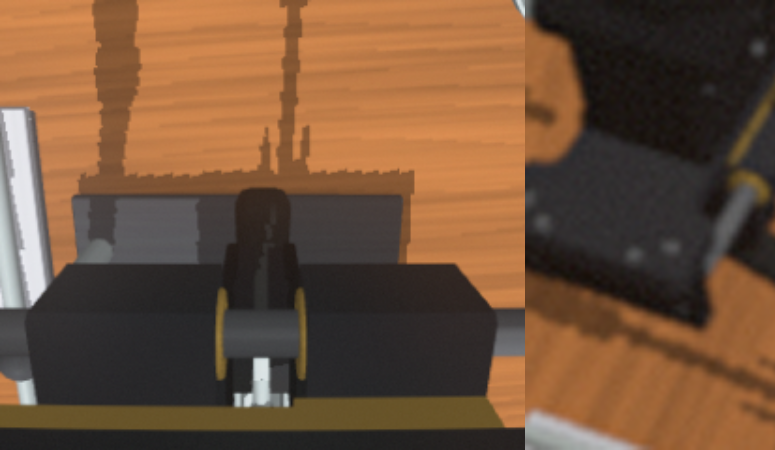

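The wrist view shows the grip end at crop (262,190) between or above the fingers, and the pads keep closing. I'll open slightly and work out the grip's height from this view.

```bash
python3 - <<'E'
from h import *
a=np.radians(-3.46);M=np.array([[np.cos(a),-np.sin(a)],[np.sin(a),np.cos(a)]]);o=np.array([.4657,.2288])
T=lambda P:np.c_[np.array(P)[:,:2]@M.T+o,np.array(P)[:,2]]
i=r.camera_info("wrist");s=r.read_state();print(s["time"],s["width"],s["grip_force"],s["ft_force"])
for q in (0,.1,.2,.3,.4,.5,.6,.7):
    f=lambda d,u,y:(.062+d*np.cos(q)-u*np.sin(q),y,.098+d*np.sin(q)+u*np.cos(q))
    P=T([f(.127,.011,-.009),f(.127,.011,.009),f(.127,-.003,0),f(.07,.011,0)])
    print(q,((proj(i,P)-[180,100])*1.875).round(0).tolist())
E
```

```text
4.6833 0.0016390116087952103 0.4608058399753645 [-0.26608954 -0.34129189  0.49676195]
0 [[283.0, 122.0], [236.0, 122.0], [260.0, 116.0], [260.0, 258.0]]
0.1 [[284.0, 132.0], [235.0, 132.0], [260.0, 122.0], [260.0, 268.0]]
0.2 [[286.0, 148.0], [233.0, 148.0], [259.0, 132.0], [260.0, 281.0]]
0.3 [[287.0, 168.0], [231.0, 168.0], [259.0, 147.0], [259.0, 295.0]]
0.4 [[289.0, 194.0], [230.0, 194.0], [259.0, 167.0], [259.0, 311.0]]
0.5 [[290.0, 227.0], [228.0, 227.0], [259.0, 193.0], [259.0, 329.0]]
0.6 [[292.0, 266.0], [226.0, 266.0], [259.0, 224.0], [259.0, 348.0]]
0.7 [[293.0, 311.0], [225.0, 311.0], [259.0, 263.0], [259.0, 368.0]]
```

```bash
python3 - <<'E'
from h import *
im=r.camera("wrist")[:,:,::-1][180:320,270:370]
im=(255*(im/255.)**.45).astype(np.uint8)
cv2.imwrite("pics/w4.png",cv2.resize(im,(420,588),interpolation=cv2.INTER_CUBIC))
E
```

```text
(no output)
```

View pics/w4.png

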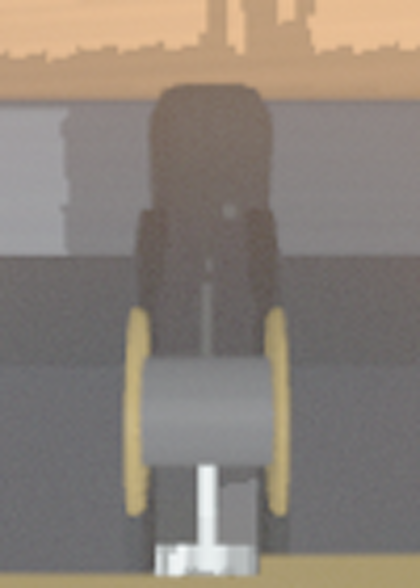

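The brightened crop shows the grip unobstructed above the closed fingers, which peep out on both sides of it, so the pads seem to lie below the grip. I'll open, go 1 cm higher and close again.

>>> arm_command(moves=[0, 0, 0, 0, 0, 0, 0, 0, 0, 0, 0, 0, 0, 0, 0, 0, 0, 0, 0, 0, 0, 0, -0.5, 0, 0, 0, -0.5, 0, 0, 0, 0, 0], fingers=45)

```text
time: 5.4
ee_pos: [0.611, 0.2196, 0.1326]
eef_rot: [1.0, -0.031, 0.001, -0.0]
ft_force: [-0.5, -0.0, 0.5]
width: 0.038
grip_force: 0.0
```

>>> arm_command(moves=[0, 0, 0, 0, 0, 0, 0, 0, 0, 0, 0, 0, 0, 0, 0, 0, 0, 0, 0, 0, 0, 0, 0, 0, 0, 0, 0, 0, 0, 0, 0, 0, 0, 0, 0, 0], fingers=0)

```text
time: 6.15
ee_pos: [0.6104, 0.2192, 0.1311]
eef_rot: [1.0, -0.031, 0.0, 0.0]
ft_force: [-0.2, -0.3, 0.5]
width: 0.0006
grip_force: 0.0
```

>>> arm_command(moves=[0, 0, 0, 0, 0, 0, 0, 0, 0, 0, 0, 0, 0, 0, 0, 0, 0, 0, 0, 0, 0, 0, 1, 0, 0, 0, 1, 0, 0, 0, 1, 0, 0, 0, 0, 0], fingers=45)

```text
time: 6.9
ee_pos: [0.6089, 0.2184, 0.0978]
eef_rot: [1.0, -0.031, -0.002, 0.001]
ft_force: [-0.6, 0.1, 0.8]
width: 0.0387
grip_force: 0.0
```

>>> arm_command(moves=[0, 0, 0, 0, 0, 0, 0, 0, 0, 0, 0, 0, 0, 0, 0, 0, 0, 0, 0, 0, 0, 0, 0, 0, 0, 0, 0, 0, 0, 0, 0, 0], fingers=0)

```text
time: 7.57
ee_pos: [0.6107, 0.2187, 0.1014]
eef_rot: [1.0, -0.031, 0.0, 0.0]
ft_force: [-0.3, -2.2, 2.2]
width: 0.0176
grip_force: 10.0
```

```bash
python3 - <<'E'
from h import *
s=r.read_state();print(s["width"],s["grip_force"],s["ee_pos"])
a=[(255*(im/255.)**.5).astype(np.uint8) for im in (r.camera("wrist")[160:320,260:380,::-1],r.camera("side")[240:300,230:300,::-1])]
cv2.imwrite("pics/w5.png",np.hstack([cv2.resize(a[0],(375,500)),cv2.resize(a[1],(420,500))]))
E
```

```text
0.01758861077574945 10.000449120998383 [0.6107224  0.21874936 0.10138626]
```

View pics/w5.png

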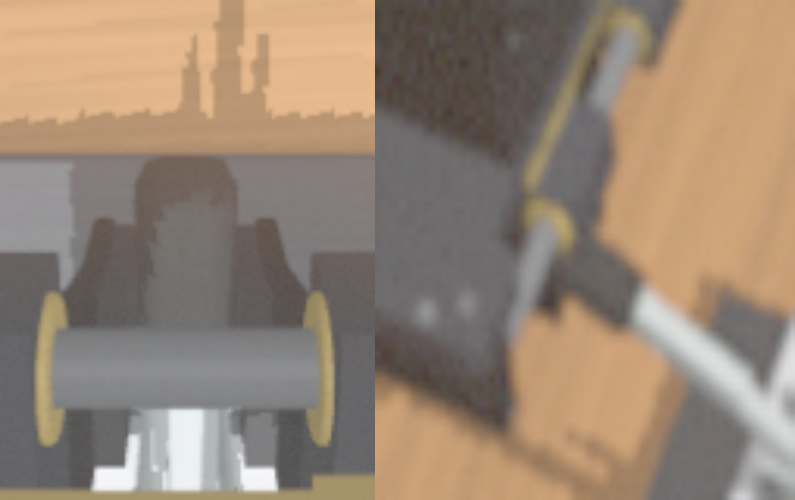

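The grip is now clearly between the pads at 17.6 mm. I'll lead it up a little and watch the forces.

>>> arm_command(moves=[-0.2, 0, -0.5, 0, -0.2, 0, -0.5, 0, -0.2, 0, -0.4, 0, -0.2, 0, -0.4, 0, 0, 0, 0, 0], squeeze=12)

```text
time: 8.08
ee_pos: [0.6004, 0.2194, 0.1191]
eef_rot: [1.0, -0.031, -0.002, 0.001]
ft_force: [-5.4, -4.1, -3.4]
width: 0.018
grip_force: 12.0
```

```bash
python3 - <<'E'
from h import *
s=r.read_state();print(s["width"],s["grip_force"],s["ee_pos"],s["ft_force"],s["torque"])
i=r.camera_info("wrist");im=r.camera("wrist");v=im.max(2).astype(int)
i0=np.array(i["origin"]);print(i0)
for y in range(196,232,3): print(y,[int(k) for k in v[y,300:340:3]])
E
```

```text
0.018048531235864307 11.999628193744627 [0.60039258 0.21941976 0.11907716] [-5.42240389 -4.0949184  -3.40020111] [-0.72679403  1.25066343 -0.0593048 ]
[0.67831781 0.21541197 0.3104911 ]
196 [68, 67, 66, 68, 67, 67, 68, 68, 69, 67, 68, 66, 67, 68]
199 [72, 71, 72, 72, 72, 70, 72, 72, 71, 71, 71, 72, 72, 71]
202 [69, 70, 69, 71, 70, 70, 70, 68, 70, 70, 70, 70, 71, 72]
205 [68, 68, 68, 69, 68, 70, 69, 69, 69, 70, 69, 70, 69, 71]
208 [70, 70, 68, 68, 68, 68, 68, 68, 69, 69, 69, 69, 67, 68]
211 [68, 68, 67, 66, 67, 65, 67, 67, 69, 68, 66, 67, 68, 68]
214 [67, 68, 67, 68, 67, 67, 65, 67, 67, 66, 66, 65, 66, 66]
217 [66, 66, 61, 47, 45, 45, 45, 44, 44, 46, 54, 66, 66, 65]
220 [66, 67, 44, 43, 45, 46, 46, 46, 46, 45, 46, 48, 66, 65]
223 [65, 59, 40, 44, 44, 45, 45, 43, 44, 44, 45, 45, 64, 65]
226 [65, 45, 44, 43, 43, 44, 44, 44, 46, 45, 44, 46, 56, 64]
229 [64, 43, 39, 39, 47, 46, 43, 42, 42, 44, 45, 47, 56, 66]
```

>>> arm_command(moves=[-0.8, 0, -0.6, 0, -0.7, 0, -0.6, 0, -0.8, 0, -0.5, 0, -0.8, 0, -0.5, 0, 0, 0, 0, 0])

```text
time: 8.55
ee_pos: [0.5704, 0.2213, 0.1434]
eef_rot: [1.0, -0.031, 0.001, 0.001]
ft_force: [-1.7, -3.7, 2.6]
width: 0.0177
grip_force: 12.0
```

```bash
python3 - <<'E'
from h import *
s=r.read_state();print(s["width"],s["grip_force"],s["ee_pos"],s["ft_force"],s["torque"])
im=r.camera("side");cv2.imwrite("pics/s6.png",cv2.resize(im[190:340,180:380,::-1],(800,600),interpolation=cv2.INTER_CUBIC))
E
```

```text
0.01773848932902766 11.999992666969774 [0.5704017  0.22134058 0.14338098] [-1.66345254 -3.68890374  2.57303245] [-0.79767566  0.17162923 -0.06224608]
```

View pics/s6.png

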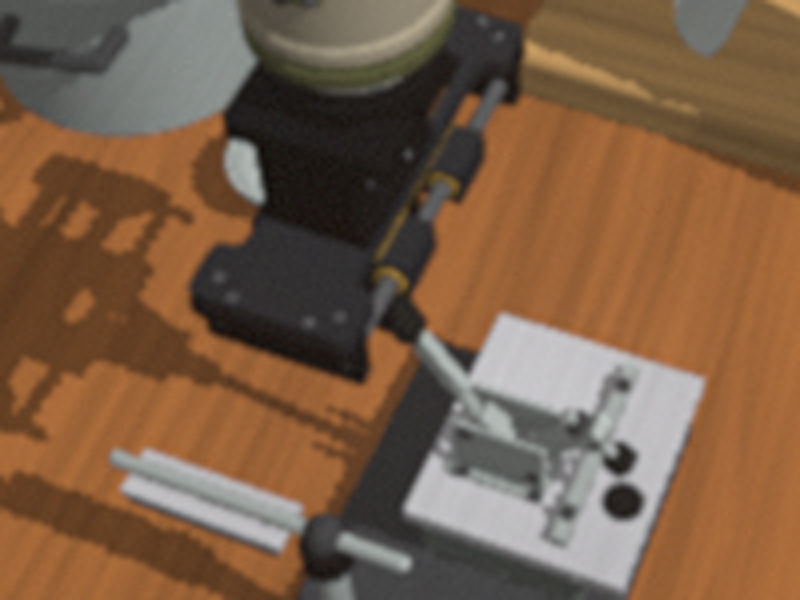

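The side view shows the handle rising in the grip and the arm's foot lifting off the table. I'll release, then finish with closed fingers pushing from behind the handle.

>>> arm_command(moves=[0, 0, 0, 0, 0, 0, 0, 0, 0, 0, 0, 0, 0, 0, -1, 0, 0, 0, -3, 0, 0, 0, -3, 0, 0, 0, -2.3, 0, 2, 0, 0, 0, 2.5, 0, 0, 0], fingers=45)

```text
time: 9.35
ee_pos: [0.6167, 0.2205, 0.2381]
eef_rot: [1.0, -0.03, 0.002, -0.001]
ft_force: [0.7, 0.0, -0.3]
width: 0.0395
grip_force: 0.0
```

>>> arm_command(moves=[0, 0, 0, 0, 0, 0, 0, 0, 0, 0, 2, 0, 0, 0, 2, 0, 0, 0, 1.8, 0, 0, 0, 1.2, 0, 0, 0, 0, 0, 0, 0, 0, 0], fingers=0)

```text
time: 10.02
ee_pos: [0.6159, 0.2191, 0.1646]
eef_rot: [1.0, -0.031, -0.0, -0.0]
ft_force: [-0.2, 0.2, 0.9]
width: 0.0013
grip_force: 0.0
```

```bash
cat >> h.py <<'E'
a=np.radians(-3.46);M=np.array([[np.cos(a),-np.sin(a)],[np.sin(a),np.cos(a)]]);O=np.array([.4657,.2288])
def jig(p): return np.r_[M.T@(np.array(p)[:2]-O),p[2]]
def world(j): return np.r_[M@np.array(j[:2])+O,j[2]]
E
python3 - <<'E'
from h import *
s=r.read_state();print(s["time"],s["width"],s["ee_pos"],jig(s["ee_pos"]),s["ft_force"])
go(*world((.067,0,.165)),-3.46)
E
```

```text
10.0167 0.0013361378810429019 [0.61593191 0.21908601 0.16457548] [ 0.15054432 -0.00062954  0.16457548] [-0.1807348   0.16437978  0.9236062 ]
now [0.6159 0.2191 0.1646] yaw -3.5; rows 3 x [-2.785,-0.019,-0.014,-0.02]
```

>>> arm_command(moves=[-1.5, 0, 0, 0, -1.5, 0, 0, 0, -1.5, 0, 0, 0, -1, 0, 0, 0, -1, 0, 0, 0, -0.8, 0, 0, 0, -0.5, 0, 0, 0, -0.3, 0, 0, 0, 0, 0, 0, 0])

```text
time: 10.77
ee_pos: [0.5351, 0.2239, 0.1642]
eef_rot: [1.0, -0.031, -0.0, 0.0]
ft_force: [-1.0, -1.0, 0.3]
width: 0.0002
grip_force: 0.0
```

```bash
python3 - <<'E'
from h import *
s=r.read_state();print(s["time"],jig(s["ee_pos"]),s["ft_force"])
E
```

```text
10.7667 [ 0.06957957 -0.00071437  0.16424912] [-1.01276804 -0.95396674  0.25415748]
```

>>> arm_command(moves=[-0.2, 0, 0, 0, -0.2, 0, 0, 0, -0.2, 0, 0, 0, 0, 0, 0, 0])

```text
time: 11.1
ee_pos: [0.5322, 0.2237, 0.1642]
eef_rot: [0.999, -0.032, 0.002, -0.001]
ft_force: [11.6, 1.2, -5.7]
width: 0.0002
grip_force: 5.9
```

```bash
python3 - <<'E'
from h import *
s=r.read_state();print(s["time"],jig(s["ee_pos"]),s["ft_force"])
im=r.camera("side");cv2.imwrite("pics/s7.png",cv2.resize(im[190:340,180:380,::-1],(800,600),interpolation=cv2.INTER_CUBIC))
E
```

```text
11.1 [ 0.06666767 -0.00105538  0.16421389] [11.60153868  1.22812944 -5.70354141]
```

View pics/s7.png

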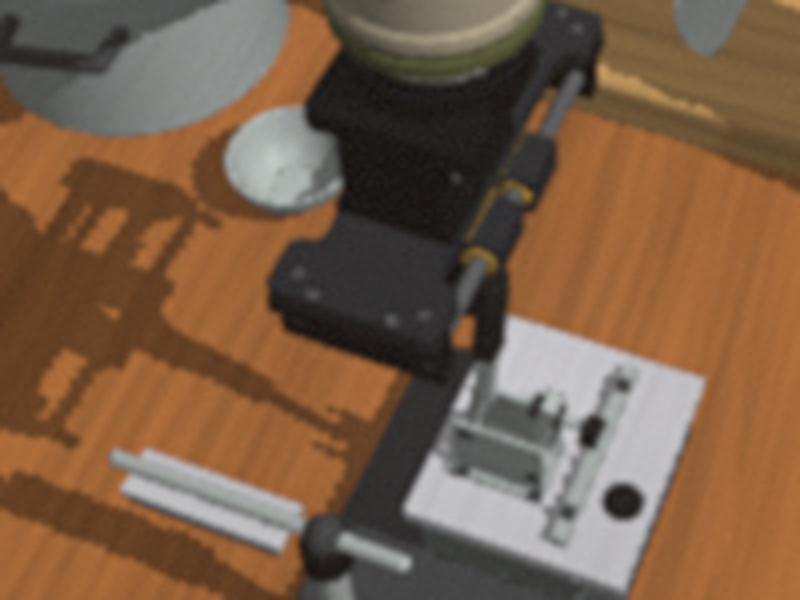

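The handle is against its open stop (11.6 N) with the clamp arm upright. Now I retreat and head for the knife.

>>> arm_command(moves=[1, 0, 0, 0, 2, 0, 0, 0, 2, 0, -1, 0, 0, 0, -3, 0, 0, 0, -3, 0, 0, 0, -3, 0, 0, 0, -3, 0, 0, 0, -2, 0, 0, 0, 0, 0], fingers=70)

```text
time: 11.9
ee_pos: [0.5806, 0.222, 0.3185]
eef_rot: [1.0, -0.031, 0.002, -0.001]
ft_force: [-0.9, -0.3, 0.7]
width: 0.0524
grip_force: 0.0
```

```bash
python3 - <<'E'
from h import *
t=r.camera_info("top");w=np.load("w1.npy",allow_pickle=True).item()
print("jar",plane(t,[(547*.8,175*.8)],.1),plane(w,[(367,10)],.09))
s=r.read_state();print(s["time"],s["joint_positions"].round(2))
go(.506,-.356,.25,90.85)
E
```

```text
jar [[ 0.74475509 -0.31514911  0.1       ]] [[ 0.70108536 -0.31183993  0.09      ]]
11.9 [ 0.12  0.39 -0.78  1.22  0.27  1.63 -2.24]
now [0.5806 0.222  0.3185] yaw -3.6; rows 19 x [-2.579,2.281,0.361,-4.97]
```

>>> arm_command(moves=[-2.6, 2.3, 0, -5, -2.6, 2.3, 0, -5, -2.6, 2.3, 0, -5, -2.6, 2.3, 0, -5, -2.6, 2.3, 0, -5, -2.6, 2.3, 0, -5, -2.6, 2.3, 0, -5, -2.6, 2.3, 0, -5, -2.6, 2.3, 0, -5, -2.6, 2.3, 0, -5, -2.6, 2.3, 0, -5, -2.6, 2.3, 0, -5])

```text
time: 12.9
ee_pos: [0.4131, -0.1426, 0.3139]
eef_rot: [0.88, 0.475, -0.0, -0.0]
ft_force: [0.3, -0.2, -0.7]
width: 0.0608
grip_force: 0.0
```

>>> arm_command(moves=[-2.6, 2.3, 0, -5, -2.6, 2.3, 0, -5, -2.6, 2.3, 0.5, -5, -2.6, 2.3, 0.5, -5, -2.6, 2.3, 0.5, -5, -2.6, 2.3, 0.5, -5, -2.6, 2.3, 0.5, -5, 0, 0, 0, 0, 0, 0, 0, 0])

```text
time: 13.65
ee_pos: [0.5072, -0.362, 0.2859]
eef_rot: [0.699, 0.715, -0.0, -0.003]
ft_force: [0.3, 0.8, -0.1]
width: 0.0613
grip_force: 0.0
```

```bash
cat > knife.py <<'E'
from h import *
s=r.read_state();print(s["time"],s["joint_positions"].round(2),s["width"])
i=r.camera_info("wrist");im=r.camera("wrist")[:,:,::-1];cv2.imwrite("pics/k1.png",im)
print("expect: handle ends, heel spine/edge, tip",proj(i,[(.507,-.301,.0455),(.509,-.412,.0455),(.5226,-.286,.039),(.4766,-.286,.039),(.497,-.106,.039)]).round(0).tolist())
go(.506,-.356,.01,90.85)
E
python3 knife.py
```

```text
13.65 [ 0.78  0.32 -0.32  1.29  0.1   1.55  0.5 ] 0.061254760388760196
expect: handle ends, heel spine/edge, tip [[320.0, 130.0], [320.0, 202.0], [331.0, 120.0], [300.0, 119.0], [317.0, -17.0]]
now [ 0.5073 -0.3609  0.2876] yaw 91.4; rows 9 x [0.054,-0.013,3.084,0.06]
```

```bash
python3 - <<'E'
from h import *
i=r.camera_info("wrist");im=cv2.imread("pics/k1.png");hsv=cv2.cvtColor(im,cv2.COLOR_BGR2HSV)
for y in (140,150,160,170,180,190): print(y,[int(k) for k in hsv[y,296:346,2]])
print([int(k) for k in hsv[100:230,320,2]]);print([int(k) for k in hsv[100:140,320,1]])
g=(hsv[...,1]<75)&(hsv[...,2]>90)
L=[]
for y in range(30,118,8):
    c=np.nonzero(g[y,280:360])[0]+280
    L.append((y,c.min(),c.max()))
print(L)
W=plane(i,[(c+.5,y) for y,_,c in L],.039);print(W.round(4).tolist())
W=plane(i,[(c-.5,y) for y,c,_ in L],.039);print(W.round(4).tolist())
E
```

```text
140 [212, 216, 212, 207, 206, 201, 195, 203, 215, 215, 211, 205, 202, 175, 113, 79, 79, 79, 78, 80, 78, 77, 77, 78, 76, 78, 76, 76, 76, 75, 73, 170, 194, 153, 132, 132, 130, 135, 138, 141, 135, 135, 139, 140, 139, 137, 136, 135, 130, 129]
150 [214, 213, 210, 204, 199, 195, 199, 209, 214, 210, 205, 202, 199, 167, 141, 134, 132, 127, 127, 127, 129, 129, 129, 126, 126, 125, 125, 122, 114, 99, 101, 172, 193, 151, 130, 129, 129, 136, 140, 138, 135, 136, 139, 138, 138, 136, 134, 131, 129, 130]
160 [211, 210, 205, 200, 196, 192, 196, 209, 210, 206, 203, 200, 196, 167, 142, 131, 130, 129, 127, 128, 127, 130, 128, 126, 124, 123, 121, 122, 111, 94, 143, 182, 191, 149, 129, 129, 133, 137, 136, 134, 135, 136, 139, 138, 136, 134, 132, 129, 129, 131]
170 [208, 208, 204, 195, 191, 197, 201, 206, 206, 201, 202, 197, 193, 156, 133, 132, 131, 130, 128, 128, 130, 130, 128, 126, 125, 126, 124, 120, 103, 90, 168, 191, 149, 129, 126, 128, 134, 134, 136, 133, 134, 137, 138, 136, 133, 133, 132, 130, 132, 133]
180 [208, 206, 201, 193, 188, 198, 198, 203, 202, 199, 199, 195, 191, 150, 133, 134, 132, 130, 127,
[... 1446 characters left out ...]
99), np.int64(331)), (94, np.int64(299), np.int64(330)), (102, np.int64(299), np.int64(330)), (110, np.int64(299), np.int64(330))]
[[0.5211, -0.1631, 0.039], [0.5215, -0.1734, 0.039], [0.5204, -0.1839, 0.039], [0.5208, -0.1944, 0.039], [0.5212, -0.205, 0.039], [0.5216, -0.2157, 0.039], [0.522, -0.2266, 0.039], [0.5224, -0.2375, 0.039], [0.5213, -0.2487, 0.039], [0.5217, -0.2599, 0.039], [0.5221, -0.2713, 0.039]]
[[0.4749, -0.1642, 0.039], [0.4737, -0.1746, 0.039], [0.4752, -0.185, 0.039], [0.4739, -0.1955, 0.039], [0.474, -0.2061, 0.039], [0.4741, -0.2169, 0.039], [0.4741, -0.2277, 0.039], [0.4742, -0.2387, 0.039], [0.4743, -0.2498, 0.039], [0.4744, -0.2611, 0.039], [0.4745, -0.2725, 0.039]]
```

The handle spans rows 128–200 at about column 317, so its centre is near (0.505, -0.354). Descending.

>>> arm_command(moves=[0.7, -0.2, 3, 0.7, 0, 0, 3, 0, 0, 0, 3, 0, 0, 0, 3, 0, 0, 0, 3, 0, 0, 0, 3, 0, 0, 0, 3, 0, 0, 0, 2, 0, 0, 0, 1.5, 0, 0, 0, 1, 0, 0, 0, 0, 0])

```text
time: 14.62
ee_pos: [0.5042, -0.353, 0.033]
eef_rot: [0.702, 0.712, -0.0, -0.001]
ft_force: [-0.3, -0.3, 0.2]
width: 0.0606
grip_force: 0.0
```

```bash
python3 - <<'E'
from h import *
print(r.read_state()["ft_force"]);go(.505,-.354,.010,90.7)
E
```

```text
[-0.2642848  -0.28980445  0.19674374]
now [ 0.5042 -0.353   0.033 ] yaw 90.8; rows 1 x [-0.106,0.079,2.304,0.05]
```

>>> arm_command(moves=[-0.1, 0.1, 1, 0, 0, 0, 0.8, 0, 0, 0, 0.5, 0, 0, 0, 0, 0, 0, 0, 0, 0])

```text
time: 15.03
ee_pos: [0.5062, -0.3552, 0.0112]
eef_rot: [0.703, 0.712, 0.0, -0.0]
ft_force: [-0.2, 0.6, 0.5]
width: 0.0608
grip_force: 0.0
```

>>> arm_command(moves=[0, 0, 0, 0, 0, 0, 0, 0, 0, 0, 0, 0, 0, 0, 0, 0, 0, 0, 0, 0, 0, 0, 0, 0, 0, 0, 0, 0, 0, 0, 0, 0, 0, 0, 0, 0], fingers=0, squeeze=50)

```text
time: 15.78
ee_pos: [0.5062, -0.3552, 0.0112]
eef_rot: [0.703, 0.712, -0.0, 0.0]
ft_force: [-0.2, -0.8, 0.1]
width: 0.0248
grip_force: 50.0
```

Gripped firmly (24.8 mm, 50 N). Lifting, then measuring the knife relative to the tool.

>>> arm_command(moves=[0, 0, -0.5, 0, 0, 0, -1, 0, 0, 0, -1.5, 0, 0, 0, -2, 0, 0, 0, -2, 0, 0, 0, -2, 0, 0, 0, -2, 0, 0, 0, -2, 0, 0, 0, -1, 0, 0, 0, 0, 0, 0, 0, 0, 0])

```text
time: 16.7
ee_pos: [0.5062, -0.3552, 0.1512]
eef_rot: [0.703, 0.712, -0.0, 0.0]
ft_force: [-0.3, 0.7, -3.4]
width: 0.0248
grip_force: 50.0
```

```bash
cat > kb.py <<'E'
from h import *
def blade(name,zt=.030):
    """blade edges in the tool frame; zt = height of blade top above TCP"""
    s=r.read_state();i=r.camera_info("wrist");im=r.camera("wrist")[:,:,::-1];cv2.imwrite(f"pics/{name}.png",im)
    hsv=cv2.cvtColor(im,cv2.COLOR_BGR2HSV);g=((hsv[...,1]<60)&(hsv[...,2]>90)).astype(np.uint8)
    m=np.zeros_like(g);m[0:150,240:400]=g[0:150,240:400]
    n,l,st,_=cv2.connectedComponentsWithStats(m);k=1+np.argmax(st[1:,4]);print(st[k])
    p=np.array(s["ee_pos"]);y0=yaw(s);A=np.array([[np.cos(y0),np.sin(y0)],[np.sin(y0),-np.cos(y0)]])
    out=[]
    for y in range(10,125,8):
        c=np.nonzero(l[y]==k)[0]
        if len(c)<5: continue
        W=plane(i,[(c.min()-.5,y),(c.max()+.5,y)],p[2]+zt);T=(W[:,:2]-p[:2])@A*1000
        out.append((y,c.min(),c.max(),*T.round(1).ravel()))
    print(np.array(out).round(1));print(s["time"],p,np.degrees(y0),s["ft_force"],s["torque"],s["width"],s["grip_force"])
E
python3 -c "
from kb import *
blade('k2')"
```

```text
[  263     0    86   150 11314]
[[ 10.  263.  348.  130.9 -28.5 130.8  15.1]
 [ 18.  264.  348.  127.2 -28.1 127.1  15.2]
 [ 26.  264.  348.  123.4 -28.3 123.4  15.3]
 [ 34.  264.  348.  119.7 -28.4 119.6  15.3]
 [ 42.  264.  348.  115.9 -28.6 115.8  15.4]
 [ 50.  265.  348.  112.  -28.2 112.   15.5]
 [ 58.  265.  347.  108.1 -28.4 108.1  15.1]
 [ 66.  265.  347.  104.2 -28.6 104.2  15.2]
 [ 74.  265.  347.  100.3 -28.7 100.2  15.3]
 [ 82.  266.  347.   96.2 -28.4  96.2  15.4]
 [ 90.  266.  346.   92.2 -28.6  92.2  15. ]
 [ 98.  266.  346.   88.1 -28.7  88.1  15.1]
 [106.  266.  346.   83.9 -28.9  83.9  15.2]
 [114.  267.  346.   79.7 -28.6  79.7  15.3]
 [122.  267.  346.   75.5 -28.8  75.5  15.4]]
16.7 [ 0.50619123 -0.35522395  0.15117798] 90.74190870154976 [-0.27753629  0.68151709 -3.35448565] [-0.26357556 -0.1568997  -0.03847355] 0.024840191423957218 49.99914765357971
```

```bash
python3 - <<'E'
from h import *
s=r.read_state()
go(.418,-.24,.15,90.7)
import copy
s2=copy.copy(s);s2["ee_pos"]=np.array([.418,-.24,.15]);go(*world((-.036,-.161,.1)),86.7,s=s2)
E
```

```text
now [ 0.5057 -0.355   0.1502] yaw 90.7; rows 5 x [2.322,-1.725,0.003,0.01]
now [ 0.418 -0.24   0.15 ] yaw 90.7; rows 10 x [3.103,-0.038,0.500,0.40]
```

>>> arm_command(moves=[1, -1, 0, 0, 2, -1.5, 0, 0, 2, -1.5, 0, 0, 2.5, -2, 0, 0, 2.5, -2, 0, 0, 2, -1, 0, 0, 3, 0, 0, 0.4, 3, 0, 0, 0.4, 3, 0, 0, 0.4, 3, 0, 0, 0.4, 3, 0, 0, 0.4, 3, 0, 0, 0.4])

```text
time: 17.75
ee_pos: [0.4143, -0.055, 0.1499]
eef_rot: [0.717, 0.697, -0.001, -0.001]
ft_force: [1.5, -1.0, -1.6]
width: 0.0242
grip_force: 50.0
```

>>> arm_command(moves=[3, 0, 0.5, 0.4, 3, 0, 0.5, 0.4, 3, 0, 1, 0.4, 2, 0, 1, 0.4, 1, 0, 0.8, 0.4, 0, 0, 0, 0, 0, 0, 0, 0])

```text
time: 18.33
ee_pos: [0.4192, 0.0634, 0.1121]
eef_rot: [0.729, 0.685, -0.001, -0.001]
ft_force: [0.0, 0.1, -2.4]
width: 0.0246
grip_force: 50.0
```

```bash
python3 - <<'E'
from kb import *
blade('k3',.026)
s=r.read_state();print(s["joint_positions"].round(2),jig(s["ee_pos"]))
go(*world((-.030,-.161,.05)),86.7)
E
```

```text
[  263     0   137   150 17053]
[[ 10.  263.  399.  132.2 -29.2 132.5  42. ]
 [ 18.  263.  391.  128.4 -29.3 128.6  38.1]
 [ 26.  264.  399.  124.6 -29.  124.8  42.5]
 [ 34.  264.  399.  120.7 -29.1 121.   42.8]
 [ 42.  264.  399.  116.8 -29.3 117.1  43. ]
 [ 50.  264.  399.  112.9 -29.5 113.1  43.3]
 [ 58.  265.  399.  108.9 -29.1 109.1  43.5]
 [ 66.  265.  399.  104.9 -29.3 105.1  43.8]
 [ 74.  265.  399.  100.8 -29.4 101.   44.1]
 [ 82.  266.  399.   96.7 -29.1  96.9  44.4]
 [ 90.  266.  399.   92.6 -29.2  92.8  44.7]
 [ 98.  266.  399.   88.3 -29.4  88.5  45. ]
 [106.  266.  399.   84.1 -29.6  84.3  45.3]
 [114.  267.  347.   79.8 -29.3  79.8  16.3]
 [122.  267.  346.   75.4 -29.5  75.4  15.8]]
18.3333 [0.4191815  0.06339488 0.11209174] 86.4218942331898 [ 0.01542482  0.11619523 -2.35412786] [-0.26710509 -0.10193065 -0.01446024] 0.02456914491097182 49.9992299079895
[ 0.5  -0.01 -0.73  2.03 -0.01  1.12 -0.3 ] [-0.03585276 -0.16852164  0.11264112]
now [0.4197 0.0627 0.1126] yaw 86.3; rows 2 x [0.377,0.292,3.132,-0.18]
```

>>> arm_command(moves=[0.4, 0.3, 2, -0.2, 0.4, 0.3, 2, -0.2, 0, 0, 1.5, 0, 0, 0, 0.8, 0, 0, 0, 0, 0, 0, 0, 0, 0])

```text
time: 18.88
ee_pos: [0.4268, 0.0705, 0.0505]
eef_rot: [0.727, 0.686, -0.0, -0.0]
ft_force: [-0.2, -0.5, -0.6]
width: 0.0248
grip_force: 50.0
```

>>> arm_command(moves=[0, 0, 0.3, 0, 0, 0, 0.3, 0, 0, 0, 0, 0])

```text
time: 19.13
ee_pos: [0.4269, 0.0709, 0.0442]
eef_rot: [0.727, 0.687, 0.0, 0.0]
ft_force: [-0.2, 0.9, -1.8]
width: 0.0246
grip_force: 50.0
```

```bash
python3 - <<'E'
from h import *
s=r.read_state();print(s["time"],jig(s["ee_pos"]),np.degrees(yaw(s)),s["ft_force"],s["torque"])
E
```

```text
19.1333 [-0.02917047 -0.15996563  0.04421755] 86.72456287374888 [-0.16681026  0.86368366 -1.8468601 ] [-0.256261   -0.0522411  -0.00410625]
```

>>> arm_command(moves=[0, 0, 0.2, 0, 0, 0, 0.2, 0, 0, 0, 0, 0, 0, 0, 0, 0])

```text
time: 19.47
ee_pos: [0.4268, 0.0711, 0.0401]
eef_rot: [0.727, 0.687, 0.0, 0.0]
ft_force: [-0.4, -0.5, -1.4]
width: 0.0248
grip_force: 50.0
```

```bash
cat > st.py <<'E'
from h import *
s=r.read_state();print(s["time"],jig(s["ee_pos"]).round(4),np.degrees(yaw(s)).round(2),s["ft_force"].round(1),s["torque"].round(3),s["width"].round(4))
E
python3 st.py
```

```text
Traceback (most recent call last):
  File "st.py", line 2, in <module>
    s=r.read_state();print(s["time"],jig(s["ee_pos"]).round(4),np.degrees(yaw(s)).round(2),s["ft_force"].round(1),s["torque"].round(3),s["width"].round(4))
                                                                                                                                       ^^^^^^^^^^^^^^^^
AttributeError: 'float' object has no attribute 'round'
```

>>> arm_command(moves=[0, 0, 0.2, 0, 0, 0, 0, 0, 0, 0, 0, 0])

```text
time: 19.72
ee_pos: [0.4268, 0.0712, 0.0381]
eef_rot: [0.727, 0.687, 0.0, -0.0]
ft_force: [0.6, -0.9, -2.3]
width: 0.0247
grip_force: 50.0
```

```bash
python3 st.py
```

```text
Traceback (most recent call last):
  File "st.py", line 2, in <module>
    s=r.read_state();print(s["time"],jig(s["ee_pos"]).round(4),np.degrees(yaw(s)).round(2),s["ft_force"].round(1),s["torque"].round(3),s["width"].round(4))
                                                                                                                                       ^^^^^^^^^^^^^^^^
AttributeError: 'float' object has no attribute 'round'
```

>>> arm_command(moves=[0, 0, 0.1, 0, 0, 0, 0.1, 0, 0, 0, 0, 0, 0, 0, 0, 0])

```text
time: 20.05
ee_pos: [0.4268, 0.0711, 0.0361]
eef_rot: [0.727, 0.687, -0.0, 0.0]
ft_force: [0.5, -0.3, -0.8]
width: 0.0247
grip_force: 50.0
```

```bash
sed -i 's/,s\["width"\].round(4)/,s["width"]/' st.py; python3 st.py
```

```text
20.05 [-0.0293 -0.1598  0.0361] 86.74 [ 0.5 -0.3 -0.8] [-0.167 -0.053 -0.012] 0.024674938810719995
```

Contact is starting. Now sliding toward the fence.

>>> arm_command(moves=[0, 0.3, 0, 0, 0, 0.3, 0, 0, 0, 0.3, 0, 0, 0, 0.2, 0, 0, 0, 0.1, 0, 0, 0, 0.1, 0, 0, 0, 0, 0, 0])

```text
time: 20.63
ee_pos: [0.4396, 0.0705, 0.036]
eef_rot: [0.727, 0.687, -0.0, -0.0]
ft_force: [-1.9, -0.0, -0.4]
width: 0.0249
grip_force: 50.0
```

```bash
python3 st.py
```

```text
20.6333 [-0.0165 -0.1596  0.036 ] 86.75 [-1.9 -0.  -0.4] [-0.055  0.171  0.18 ] 0.024930413727561926
```

>>> arm_command(moves=[0, 0.1, 0, 0, 0, 0.1, 0, 0, 0, 0, 0, 0])

```text
time: 20.88
ee_pos: [0.441, 0.0702, 0.0358]
eef_rot: [0.727, 0.687, -0.001, -0.0]
ft_force: [-5.5, -0.6, 0.7]
width: 0.0247
grip_force: 50.3
```

```bash
python3 st.py
```

```text
20.8833 [-0.0151 -0.1598  0.0358] 86.77 [-5.5 -0.6  0.7] [-0.071  1.104  0.407] 0.024743362892177052
```

Contact is at the heel end only (moment arm about 74 mm), so I'll turn the front toward the fence.

>>> arm_command(moves=[0, -0.05, 0, 0.5, 0, 0, 0, 0, 0, 0, 0, 0])

```text
time: 21.13
ee_pos: [0.4403, 0.0703, 0.0358]
eef_rot: [0.73, 0.684, -0.001, -0.0]
ft_force: [-5.6, 0.6, -0.3]
width: 0.0247
grip_force: 50.3
```

```bash
python3 st.py
```

```text
21.1333 [-0.0158 -0.1597  0.0358] 86.28 [-5.6  0.6 -0.3] [-0.039  1.145  0.462] 0.024716053212518446
```

>>> arm_command(moves=[0, -0.05, 0, 0.5, 0, 0, 0, 0, 0, 0, 0, 0])

```text
time: 21.38
ee_pos: [0.4397, 0.0704, 0.0358]
eef_rot: [0.733, 0.681, -0.001, -0.0]
ft_force: [-6.0, 1.3, 0.1]
width: 0.0247
grip_force: 50.3
```

```bash
python3 st.py
```

```text
21.3833 [-0.0164 -0.1596  0.0358] 85.78 [-6.   1.3  0.1] [0.139 1.2   0.532] 0.024674022517674164
```

```bash
python3 - <<'E'
from kb import *
s=r.read_state();i=r.camera_info("wrist");im=r.camera("wrist")[:,:,::-1];cv2.imwrite("pics/k4.png",im)
# expected fence front/back top and deck corners, clamp in pixels
for n,P in dict(fence0=(0,-.075,.067),fence1=(0,.035,.067),deckF=(-.034,-.085,.06),deckF2=(-.034,.045,.06),spH=(0,-.08,.063),edge=(-.046,-.08,.063),edge2=(-.046,0,.063)).items(): print(n,proj(i,[world(P)]).round(1)[0])
g=cv2.cvtColor(im,cv2.COLOR_BGR2GRAY)
for y in (10,30,50,70,90,110,122): print(y,' '.join(f"{v}" for v in g[y,256:372:1]))
E
```

```text
fence0 [346.9 104.1]
fence1 [ 348.7 -138.8]
deckF [286.1 123.7]
deckF2 [ 276.9 -148.6]
spH [346.2 113.8]
edge [263.7 114.9]
edge2 [255. -50.]
10 216 215 215 216 218 217 214 211 212 213 213 214 216 216 215 214 214 214 216 217 215 213 210 214 216 219 217 216 216 217 219 219 220 219 217 216 214 215 216 216 217 219 221 223 221 218 216 216 215 211 211 214 218 219 219 216 213 212 214 214 213 213 214 216 217 218 219 216 216 215 214 214 215 217 217 218 217 216 216 217 218 217 217 218 218 218 217 207 175 192 217 219 221 222 224 223 221 220 221 221 219 219 219 219 219 180 161 161 161 161 159 157 158 160 159 156
30 192 216 215 216 217 217 217 215 214 213 213 211 214 217 216 215 214 213 215 216 217 216 215 213 215 217 220 218 217 216 218 219 220 220 219 218 217 216 216 216 217 218 220 223 223 221 219 218 217 215 213 214 217 219 221 219 217 214 214 215 216 214 215 217 217 219 220 218 217 217 217 216 215 216 218 219 217 216 217 218 219 221 220 219 219 218 218 212 166 198 217 218 221 222 223 223 221 221 221 221 221 220 219 220 208 175 161 162 163 161 159 159 160 162 159 158
50 154 177 209 217 216 2
[... 1612 characters left out ...]
 223 220 218 217 218 217 218 218 218 219 219 219 219 220 218 217 216 218 221 219 218 218 219 223 222 222 220 221 222 223 184 161 158 160 159 159 158 228 233 233 232 231 231 230 232 231 230 231 231 231 231 232 233 234 234 233 231 229
122 144 141 140 141 143 141 176 217 215 217 220 220 219 217 215 216 215 216 217 217 215 214 213 217 219 219 217 216 217 219 221 221 216 215 215 219 222 222 221 220 219 218 219 219 220 220 222 223 222 221 220 222 221 219 217 218 222 225 224 220 219 216 217 217 217 217 217 219 218 218 218 220 217 216 216 217 219 220 217 218 219 223 223 222 220 219 221 221 185 160 156 156 158 221 227 227 228 227 227 227 227 227 227 226 225 226 226 225 223 225 226 226 228 225 223 221
```

The dark joint line between spine and fence stays at column 344 over all the rows, so the spine is flush. Releasing and backing up.

>>> arm_command(moves=[0, 0, 0.05, 0, 0, 0, 0, 0, 0, 0, 0, 0])

```text
time: 21.68
ee_pos: [0.4397, 0.0704, 0.0353]
eef_rot: [0.733, 0.681, -0.001, -0.0]
ft_force: [-5.5, -0.4, 0.9]
width: 0.025
grip_force: 50.4
```

>>> arm_command(moves=[0, 0, 0, 0, 0, 0, 0, 0, 0, 0, 0, 0, 0, 0, 0, 0, 0, 0, 0, 0, 0, 0, 0, 0], fingers=60)

```text
time: 22.18
ee_pos: [0.441, 0.0704, 0.0358]
eef_rot: [0.733, 0.68, 0.0, 0.0]
ft_force: [0.2, -1.0, -0.2]
width: 0.0506
grip_force: 0.0
```

```bash
python3 st.py; cat > flush.py <<'E'
from h import *
import sys
i=r.camera_info("wrist");im=r.camera("wrist")[:,:,::-1];cv2.imwrite(f"pics/{sys.argv[1]}.png",im)
g=cv2.cvtColor(im,cv2.COLOR_BGR2GRAY).astype(int)
for y in range(2,104,10):
    print(y,330+int(np.argmin(g[y,330:352])),list(g[y,338:354]),plane(i,[(330+np.argmin(g[y,330:352]),y)],.0625).round(4)[0,:2], jig(plane(i,[(330+np.argmin(g[y,330:352]),y)],.0625)[0]).round(4)[:2])
E
python3 flush.py k5
```

```text
22.1833 [-0.0151 -0.1596  0.0358] 85.73 [ 0.2 -1.  -0.2] [-0.021 -0.126 -0.049] 0.0505926136170808
2 341 [np.int64(219), np.int64(218), np.int64(209), np.int64(163), np.int64(187), np.int64(218), np.int64(219), np.int64(222), np.int64(224), np.int64(225), np.int64(224), np.int64(224), np.int64(223), np.int64(222), np.int64(222), np.int64(223)] [0.4625 0.2047] [-0.0018 -0.0242]
12 341 [np.int64(219), np.int64(219), np.int64(213), np.int64(163), np.int64(182), np.int64(219), np.int64(220), np.int64(223), np.int64(224), np.int64(224), np.int64(225), np.int64(225), np.int64(224), np.int64(222), np.int64(222), np.int64(222)] [0.4622 0.2   ] [-0.0018 -0.0289]
22 341 [np.int64(221), np.int64(220), np.int64(214), np.int64(154), np.int64(189), np.int64(220), np.int64(219), np.int64(222), np.int64(225), np.int64(224), np.int64(225), np.int64(224), np.int64(223), np.int64(223), np.int64(223), np.int64(223)] [0.4619 0.1953] [-0.0017 -0.0336]
32 341 [np.int64(221), np.int64(220), np.int64(218), np.int64(165), np.int64(187), np.int64(220), np.int64(221), np.int64(223), np.int64(224), np.int64(225)
[... 1400 characters left out ...]
int64(109), np.int64(106), np.int64(104), np.int64(106), np.int64(108), np.int64(111), np.int64(116)] [0.4646 0.1654] [ 0.0028 -0.0633]
92 341 [np.int64(222), np.int64(224), np.int64(223), np.int64(202), np.int64(216), np.int64(217), np.int64(219), np.int64(221), np.int64(223), np.int64(223), np.int64(222), np.int64(222), np.int64(222), np.int64(223), np.int64(224), np.int64(222)] [0.46   0.1606] [-0.0016 -0.0684]
102 341 [np.int64(222), np.int64(224), np.int64(223), np.int64(202), np.int64(214), np.int64(216), np.int64(219), np.int64(220), np.int64(223), np.int64(222), np.int64(221), np.int64(221), np.int64(221), np.int64(223), np.int64(222), np.int64(222)] [0.4597 0.1553] [-0.0015 -0.0737]
```

The joint stays flush after release. Now up, then over to close the clamp.

>>> arm_command(moves=[0, 0, -1, 0, 0, 0, -2, 0, 0, 0, -3, 0, 0, 0, -3, 0, 0, 0, -3, 0, 0, 0, -3, 0, 0, 0, -3, 0, 0, 0, -3, 0, 0, 0, -3, 0, 0, 0, -2, 0, 0, 0, 0, 0])

```text
time: 23.15
ee_pos: [0.4422, 0.0711, 0.3005]
eef_rot: [0.733, 0.681, 0.002, 0.002]
ft_force: [-0.0, -0.6, -0.0]
width: 0.0519
grip_force: 0.0
```

```bash
python3 st.py; python3 -c "
from h import *
go(*world((.015,0,.30)),-3.46,n=15)
i=r.camera_info('wrist');im=r.camera('wrist')[:,:,::-1];cv2.imwrite('pics/k6.png',im)
"
```

```text
23.15 [-0.014  -0.1588  0.3005] 85.78 [-0.  -0.6 -0. ] [ 0.038 -0.15  -0.033] 0.051864656424255036
now [0.4422 0.0711 0.3005] yaw 85.8; rows 15 x [1.011,-0.633,0.003,5.95]
```

>>> arm_command(moves=[1, -0.6, 0, 6, 1, -0.6, 0, 6, 1, -0.6, 0, 6, 1, -0.6, 0, 6, 1, -0.6, 0, 6, 1, -0.6, 0, 6, 1, -0.6, 0, 6, 1, -0.6, 0, 6, 1, -0.6, 0, 6, 1, -0.6, 0, 6, 1, -0.6, 0, 6, 1, -0.6, 0, 6], fingers=0)

```text
time: 24.2
ee_pos: [0.4546, 0.2011, 0.2951]
eef_rot: [0.993, 0.117, -0.0, 0.0]
ft_force: [-0.4, 0.6, -0.2]
width: 0.0001
grip_force: 0.0
```

>>> arm_command(moves=[1, -0.6, 0, 6, 1, -0.6, 0, 6, 1, -0.6, 0, 5.2, 0, 0, 0, 0, 0, 0, 0, 0])

```text
time: 24.62
ee_pos: [0.4816, 0.2226, 0.2948]
eef_rot: [1.0, -0.028, -0.001, -0.0]
ft_force: [-0.6, 0.2, -0.1]
width: 0.0001
grip_force: 0.0
```

```bash
python3 st.py; python3 -c "
from h import *
go(*world((.015,0,.167)),-3.46,n=5)"
```

```text
24.6167 [ 0.0163 -0.0052  0.2948] -3.24 [-0.6  0.2 -0.1] [ 0.011  0.085 -0.023] 0.0001485969677579219
now [0.4816 0.2226 0.2948] yaw -3.2; rows 5 x [-0.025,-0.105,2.557,0.04]
```

>>> arm_command(moves=[-0.1, -0.5, 3, 0, 0, 0, 3, 0, 0, 0, 3, 0, 0, 0, 2.3, 0, 0, 0, 1.4, 0, 0, 0, 0, 0])

```text
time: 25.12
ee_pos: [0.4794, 0.2257, 0.1657]
eef_rot: [1.0, -0.029, -0.002, 0.001]
ft_force: [-0.3, -0.6, -0.4]
width: 0.0003
grip_force: 0.0
```

```bash
python3 st.py
```

```text
25.1167 [ 0.0139 -0.0023  0.1657] -3.3 [-0.3 -0.6 -0.4] [-0.034  0.04  -0.048] 0.0002935205264236881
```

>>> arm_command(moves=[1, 0, 0, 0, 1, 0, 0, 0, 0.8, 0, 0, 0, 0.8, 0, 0, 0, 0.8, 0, 0, 0, 0.8, 0, 0, 0, 0.8, 0, 0, 0, 0.8, 0, 0, 0, 0.6, 0, 0, 0, 0.6, 0, 0, 0, 0.6, 0, 0, 0, 0, 0, 0, 0])

```text
time: 26.12
ee_pos: [0.5687, 0.2219, 0.1686]
eef_rot: [1.0, -0.031, 0.0, -0.0]
ft_force: [0.2, -0.4, 0.1]
width: 0.0006
grip_force: 0.0
```

```bash
python3 st.py
```

```text
26.1167 [ 0.1032 -0.0006  0.1686] -3.5 [ 0.2 -0.4  0.1] [ 0.025 -0.007  0.019] 0.000566806985464931
```

>>> arm_command(moves=[-0.5, 0, -2, 0, 0, 0, -3, 0, 0, 0, -2, 0, 1.5, 0, 0, 0, 1.5, 0, 0, 0, 0, 0, 0, 0])

```text
time: 26.62
ee_pos: [0.5949, 0.2194, 0.2387]
eef_rot: [1.0, -0.031, 0.001, 0.0]
ft_force: [0.6, -0.9, -0.4]
width: 0.0001
grip_force: 0.0
```

```bash
python3 - <<'E'
from h import *
s=r.read_state();print(jig(s["ee_pos"]),s["ft_force"])
i=r.camera_info("wrist");im=r.camera("wrist");v=im.max(2).astype(int)
for q in (1.6,1.2,1.,.9,.8,.7,.6):
    f=lambda d,u,y:world((.062+d*np.cos(q)-u*np.sin(q),y,.098+d*np.sin(q)+u*np.cos(q)))
    print(q,proj(i,[f(.127,.011,-.009),f(.127,.011,.009),f(.127,-.003,0),f(.063,.011,0)]).round().tolist())
for y in range(150,250,5): print(y,[int(k) for k in v[y,296:346:4]])
E
```

```text
[ 0.12948231 -0.00154107  0.23869964] [ 0.59096222 -0.90455063 -0.37279552]
1.6 [[328.0, 311.0], [307.0, 311.0], [318.0, 297.0], [318.0, 271.0]]
1.2 [[329.0, 256.0], [307.0, 256.0], [318.0, 239.0], [318.0, 249.0]]
1.0 [[328.0, 225.0], [307.0, 225.0], [318.0, 208.0], [318.0, 237.0]]
0.9 [[328.0, 210.0], [307.0, 210.0], [318.0, 194.0], [318.0, 231.0]]
0.8 [[328.0, 195.0], [307.0, 195.0], [318.0, 181.0], [318.0, 225.0]]
0.7 [[328.0, 182.0], [307.0, 182.0], [318.0, 170.0], [318.0, 219.0]]
0.6 [[328.0, 171.0], [308.0, 171.0], [318.0, 160.0], [318.0, 213.0]]
150 [204, 205, 208, 210, 211, 210, 136, 204, 135, 202, 133, 201, 203]
155 [198, 202, 206, 208, 210, 209, 138, 196, 137, 137, 138, 207, 208]
160 [198, 198, 202, 204, 209, 211, 139, 164, 139, 195, 138, 210, 211]
165 [134, 132, 136, 135, 133, 132, 133, 132, 133, 136, 135, 138, 137]
170 [121, 122, 121, 124, 122, 121, 121, 122, 121, 122, 120, 124, 122]
175 [75, 77, 75, 78, 75, 77, 77, 77, 77, 78, 77, 78, 78]
180 [73, 74, 75, 75, 75, 75, 77, 76, 76, 76, 76, 77, 77]
185 [74, 72, 74, 75, 74, 75, 74, 76, 77, 75, 77, 77, 75]
190 [73, 73, 75, 75, 74, 74, 73, 75, 76, 76, 75, 75, 75]
195 [72, 73, 72, 72, 73, 74, 71, 74, 73, 74, 76, 76, 77]
200 [70, 71, 70, 72, 71, 72, 72, 71, 73, 73, 74, 74, 73]
205 [82, 83, 83, 82, 83, 85, 85, 85, 84, 85, 84, 84, 85]
210 [156, 157, 158, 157, 112, 88, 88, 103, 145, 138, 162, 162, 164]
215 [239, 239, 239, 204, 55, 56, 53, 57, 79, 162, 241, 241, 241]
220 [240, 240, 240, 141, 59, 59, 62, 61, 58, 164, 243, 243, 243]
225 [240, 240, 241, 98, 59, 61, 63, 62, 73, 143, 241, 242, 241]
230 [238, 239, 172, 47, 58, 59, 61, 59, 51, 71, 242, 242, 242]
235 [242, 242, 80, 47, 50, 51, 53, 53, 50, 50, 244, 245, 244]
240 [206, 207, 46, 45, 51, 49, 62, 52, 49, 48, 201, 210, 209]
245 [49, 52, 50, 44, 50, 50, 63, 52, 50, 50, 55, 55, 55]
```

The grip's end shows at row 210, so the handle is at about 1.0 rad. The effective fingertips seem about 27 mm above the reported TCP. Pushing further from the front side.

>>> arm_command(moves=[-2.2, 0, 0, 0, -2.2, 0, 0, 0, 0, 0, 3, 0, 0, 0, 3, 0, 0, 0, 2, 0, 1, 0, 0, 0, 1, 0, 0, 0, 1, 0, 0, 0, 0.8, 0, 0, 0, 0.8, 0, 0, 0, 0.6, 0, 0, 0, 0, 0, 0, 0])

```text
time: 27.67
ee_pos: [0.6023, 0.2202, 0.1593]
eef_rot: [1.0, -0.031, 0.001, -0.001]
ft_force: [1.7, -1.2, 2.1]
width: 0.0003
grip_force: 1.0
```

```bash
python3 st.py
```

```text
27.6667 [ 0.1369 -0.0003  0.1593] -3.52 [ 1.7 -1.2  2.1] [ 0.006 -0.421 -0.022] 0.0003151150825584932
```

>>> arm_command(moves=[-0.6, 0, -2, 0, 0, 0, -3, 0, 1.3, 0, -2, 0, 1, 0, 0, 0, 0, 0, 0, 0])

```text
time: 28.08
ee_pos: [0.6193, 0.2188, 0.23]
eef_rot: [1.0, -0.031, 0.001, -0.0]
ft_force: [0.9, -0.9, -0.0]
width: 0.0004
grip_force: 0.0
```

```bash
cat > ang.py <<'E'
from h import *
s=r.read_state();print(jig(s["ee_pos"]),s["ft_force"])
i=r.camera_info("wrist");im=r.camera("wrist");v=im.max(2).astype(int)
for q in (1.,.8,.7,.6,.5,.4,.3,.2,.1,0):
    f=lambda d,u,y:world((.062+d*np.cos(q)-u*np.sin(q),y,.098+d*np.sin(q)+u*np.cos(q)))
    print(q,proj(i,[f(.127,.011,0),f(.127,-.003,0)]).round()[:,1].tolist())
print([(y,int(v[y,308:328].mean()),int(v[y,290:300].mean())) for y in range(100,250,4)])
E
python3 ang.py
```

```text
[ 0.15394161 -0.00070276  0.22997886] [ 0.89573792 -0.91354778 -0.04730356]
1.0 [256.0, 239.0]
0.8 [226.0, 211.0]
0.7 [212.0, 199.0]
0.6 [200.0, 188.0]
0.5 [189.0, 179.0]
0.4 [179.0, 171.0]
0.3 [171.0, 165.0]
0.2 [165.0, 161.0]
0.1 [161.0, 158.0]
0 [157.0, 156.0]
[(100, 218, 218), (104, 212, 215), (108, 195, 198), (112, 204, 212), (116, 212, 218), (120, 202, 211), (124, 198, 192), (128, 210, 195), (132, 201, 212), (136, 199, 203), (140, 201, 206), (144, 189, 186), (148, 199, 194), (152, 189, 189), (156, 202, 206), (160, 196, 194), (164, 197, 207), (168, 190, 203), (172, 187, 197), (176, 184, 194), (180, 134, 162), (184, 135, 127), (188, 109, 108), (192, 73, 80), (196, 72, 80), (200, 70, 81), (204, 70, 81), (208, 66, 78), (212, 54, 79), (216, 54, 79), (220, 58, 80), (224, 60, 86), (228, 65, 118), (232, 46, 239), (236, 43, 237), (240, 43, 207), (244, 42, 43), (248, 45, 43)]
```

>>> arm_command(moves=[-2.6, 0, 0, 0, 0, 0, 2.5, 0, 0, 0, 2.5, 0, 0, 0, 1.5, 0, 0.4, 0, 1, 0, 0.4, 0, 0.8, 0, 0.4, 0, 0.7, 0, 0.4, 0, 0.7, 0, 0.4, 0, 0.8, 0, 0, 0, 0, 0])

```text
time: 28.97
ee_pos: [0.6122, 0.2193, 0.1226]
eef_rot: [1.0, -0.031, -0.0, -0.0]
ft_force: [0.2, -0.8, 1.3]
width: 0.0003
grip_force: 0.7
```

```bash
python3 st.py
```

```text
28.9667 [ 0.1468 -0.0006  0.1226] -3.5 [ 0.2 -0.8  1.3] [-0.045 -0.043 -0.016] 0.00030924121254627434
```

>>> arm_command(moves=[0.3, 0, 0.6, 0, 0.3, 0, 0.6, 0, 0.2, 0, 0.6, 0, 0, 0, 0, 0])

```text
time: 29.3
ee_pos: [0.6198, 0.219, 0.1051]
eef_rot: [1.0, -0.03, 0.0, -0.0]
ft_force: [0.9, 0.1, 0.2]
width: 0.0005
grip_force: 0.3
```

>>> arm_command(moves=[0.1, 0, 0.5, 0, 0.1, 0, 0.5, 0, 0, 0, 0, 0])

```text
time: 29.55
ee_pos: [0.6215, 0.2188, 0.0952]
eef_rot: [1.0, -0.03, 0.0, 0.0]
ft_force: [1.2, -0.5, 1.4]
width: 0.0005
grip_force: 0.4
```

```bash
python3 st.py
```

```text
29.55 [ 0.1562 -0.0005  0.0952] -3.47 [ 1.2 -0.5  1.4] [-0.02  -0.167  0.067] 0.0005048189594194305
```

>>> arm_command(moves=[0, 0, 0.4, 0, 0, 0, 0.4, 0, 0, 0, 0, 0])

```text
time: 29.8
ee_pos: [0.6208, 0.219, 0.0867]
eef_rot: [1.0, -0.03, -0.001, 0.0]
ft_force: [0.9, -1.4, 0.6]
width: 0.0004
grip_force: 0.2
```

>>> arm_command(moves=[0, 0, 0.3, 0, 0, 0, 0.3, 0, 0, 0, 0, 0])

```text
time: 30.05
ee_pos: [0.6207, 0.2188, 0.0807]
eef_rot: [1.0, -0.03, -0.001, 0.0]
ft_force: [-0.5, -0.5, 0.0]
width: 0.0002
grip_force: 0.0
```

```bash
python3 ang.py
```

```text
[ 0.1552905  -0.00058268  0.08066401] [-0.46779284 -0.45558747  0.02277609]
1.0 [468.0, 422.0]
0.8 [385.0, 342.0]
0.7 [346.0, 307.0]
0.6 [310.0, 276.0]
0.5 [279.0, 251.0]
0.4 [253.0, 230.0]
0.3 [231.0, 214.0]
0.2 [215.0, 202.0]
0.1 [202.0, 193.0]
0 [193.0, 188.0]
[(100, 201, 209), (104, 186, 190), (108, 194, 206), (112, 195, 202), (116, 200, 208), (120, 199, 207), (124, 181, 188), (128, 191, 189), (132, 187, 189), (136, 207, 205), (140, 197, 207), (144, 197, 199), (148, 197, 195), (152, 199, 202), (156, 178, 184), (160, 189, 183), (164, 194, 192), (168, 188, 193), (172, 193, 186), (176, 201, 200), (180, 188, 186), (184, 200, 198), (188, 195, 203), (192, 191, 198), (196, 160, 198), (200, 63, 196), (204, 60, 191), (208, 58, 195), (212, 57, 127), (216, 55, 125), (220, 53, 127), (224, 51, 103), (228, 50, 66), (232, 46, 65), (236, 44, 63), (240, 43, 56), (244, 41, 44), (248, 40, 43)]
```

>>> arm_command(moves=[0, 0, 0.3, 0, 0, 0, 0.3, 0, 0, 0, 0, 0])

```text
time: 30.35
ee_pos: [0.6214, 0.2193, 0.0787]
eef_rot: [1.0, -0.03, 0.001, 0.0]
ft_force: [-9.7, -4.5, 25.1]
width: 0.0005
grip_force: 12.5
```

```bash
python3 st.py
```

```text
30.35 [ 1.56e-01 -1.00e-04  7.87e-02] -3.45 [-9.7 -4.5 25.1] [-1.222  2.374  0.042] 0.0005370181277680931
```

>>> arm_command(moves=[0, 0, 0.3, 0, 0, 0, 0.2, 0, 0, 0, 0, 0])

```text
time: 30.6
ee_pos: [0.6216, 0.2195, 0.0781]
eef_rot: [1.0, -0.03, 0.002, 0.001]
ft_force: [-24.1, -12.4, 58.5]
width: 0.0001
grip_force: 29.5
```

```bash
python3 ang.py
```

```text
[1.56193242e-01 1.03435073e-04 7.81402159e-02] [-24.08208344 -12.42239201  58.5029232 ]
1.0 [478.0, 430.0]
0.8 [393.0, 348.0]
0.7 [352.0, 312.0]
0.6 [315.0, 281.0]
0.5 [283.0, 255.0]
0.4 [256.0, 233.0]
0.3 [235.0, 217.0]
0.2 [218.0, 204.0]
0.1 [205.0, 196.0]
0 [196.0, 190.0]
[(100, 204, 206), (104, 182, 192), (108, 198, 200), (112, 195, 202), (116, 203, 209), (120, 202, 208), (124, 191, 200), (128, 185, 181), (132, 186, 194), (136, 204, 196), (140, 204, 206), (144, 197, 192), (148, 192, 196), (152, 201, 201), (156, 183, 196), (160, 182, 180), (164, 192, 189), (168, 194, 199), (172, 184, 184), (176, 197, 197), (180, 190, 201), (184, 191, 189), (188, 198, 205), (192, 188, 196), (196, 184, 199), (200, 78, 185), (204, 63, 197), (208, 58, 192), (212, 57, 175), (216, 55, 128), (220, 54, 125), (224, 52, 120), (228, 50, 61), (232, 47, 66), (236, 45, 64), (240, 43, 58), (244, 42, 44), (248, 41, 43)]
```

A stiff stop (58 N), so the handle is down on its stop. Retracting at once and checking.

>>> arm_command(moves=[0, 0, -1.2, 0, 0, 0, -2, 0, 0, 0, -3, 0, 0, 0, -3, 0, 0, 0, -3, 0, 0, 0, -3, 0, -1, 0, -3, 0, -1, 0, -3, 0, 0, 0, -3, 0, 0, 0, 0, 0, 0, 0, 0, 0])

```text
time: 31.57
ee_pos: [0.6017, 0.2208, 0.3142]
eef_rot: [1.0, -0.03, 0.001, -0.001]
ft_force: [1.0, -0.1, -0.8]
width: 0.0003
grip_force: 0.0
```

```bash
python3 st.py; python3 - <<'E'
from h import *
i=r.camera_info("wrist");im=r.camera("wrist")[:,:,::-1];cv2.imwrite("pics/f1.png",im);v=im.max(2).astype(int)
f=lambda q,d,u:world((.062+d*np.cos(q)-u*np.sin(q),0,.098+d*np.sin(q)+u*np.cos(q)))
P=[f(0,.127,-.003),f(0,.063,.004)];c=int(proj(i,P)[0,0])
for q in(0,.15,.3,.5): print(q,proj(i,[f(q,.127,-.003),f(q,.127,.011),f(q,.063,.004)]).round(1).tolist())
print([(y,int(v[y,c-3:c+4].mean())) for y in range(40,200,3)])
for n,p in dict(tip=(-.03,.09,.063),heelspine=(0,-.09,.063),heeledge=(-.046,-.09,.063),hend=(-.016,-.216,.07),fence0=(0,-.075,.067),fence1=(0,.035,.067),foot=(-.018,0,.07)).items(): print(n,proj(i,[world(p)]).round(1)[0])
sd=r.camera("side")[:,:,::-1];cv2.imwrite("pics/fs.png",sd);tp=r.camera("top")[:,:,::-1];cv2.imwrite("pics/ft.png",tp)
t=r.camera_info("top");hsv=cv2.cvtColor(tp,cv2.COLOR_BGR2HSV);sd_i=r.camera_info("side")
print("side grip 0:",proj(sd_i,[f(0,.127,.004),f(0,.063,.004)]).round(1).tolist())
v=sd.max(2)
print([(y,*(lambda c:(int(c.min()+225),int(c.max()+225)) if len(c) else (0,0))(np.nonzero(v[y,225:285]<60)[0])) for y in range(256,292,2)])
E
```

```text
31.5667 [1.362e-01 2.000e-04 3.142e-01] -3.44 [ 1.  -0.1 -0.8] [0.039 0.042 0.021] 0.00029153347925761413
0 [[319.7, 135.6], [319.7, 136.2], [319.6, 180.8]]
0.15 [[319.7, 137.2], [319.8, 139.5], [319.6, 183.1]]
0.3 [[319.8, 141.1], [319.8, 145.3], [319.6, 186.4]]
0.5 [[319.8, 150.3], [319.8, 157.2], [319.6, 192.3]]
[(40, 205), (43, 205), (46, 214), (49, 218), (52, 212), (55, 217), (58, 219), (61, 204), (64, 200), (67, 198), (70, 205), (73, 219), (76, 199), (79, 198), (82, 202), (85, 199), (88, 202), (91, 217), (94, 213), (97, 213), (100, 204), (103, 205), (106, 213), (109, 200), (112, 197), (115, 202), (118, 210), (121, 203), (124, 205), (127, 187), (130, 192), (133, 203), (136, 190), (139, 127), (142, 71), (145, 73), (148, 73), (151, 72), (154, 72), (157, 71), (160, 70), (163, 71), (166, 70), (169, 69), (172, 70), (175, 69), (178, 69), (181, 69), (184, 162), (187, 182), (190, 182), (193, 182), (196, 185), (199, 195)]
tip [267.9 262.8]
heelspine [371.9 247.4]
heeledge [370.4 271.2]
hend [444.9 257.5]
fence0 [363.5 248.5]
fence1 [298.8 248.4]
foot [319.4 258.8]
side grip 0: [[242.7, 272.0], [270.4, 281.3]]
[(256, 0, 0), (258, 0, 0), (260, 0, 0), (262, 0, 0), (264, 0, 0), (266, 0, 0), (268, 0, 0), (270, 0, 0), (272, 246, 251), (274, 245, 257), (276, 244, 262), (278, 248, 269), (280, 254, 269), (282, 260, 268), (284, 266, 269), (286, 0, 0), (288, 0, 0), (290, 281, 282)]
```

The handle reads about 0 rad in both views. Now I'll check from near that the knife stayed home.

```bash
python3 -c "
from h import *
go(*world((-.015,-.15,.25)),86.7,n=15)"
```

```text
now [0.6011 0.2198 0.311 ] yaw -3.5; rows 15 x [-1.568,0.072,0.407,-6.01]
```

>>> arm_command(moves=[-1.6, 0.1, 0.4, -6, -1.6, 0.1, 0.4, -6, -1.6, 0.1, 0.4, -6, -1.6, 0.1, 0.4, -6, -1.6, 0.1, 0.4, -6, -1.6, 0.1, 0.4, -6, -1.6, 0.1, 0.4, -6, -1.6, 0.1, 0.4, -6, -1.6, 0.1, 0.4, -6, -1.6, 0.1, 0.4, -6, -1.6, 0.1, 0.4, -6, -1.6, 0.1, 0.4, -6])

```text
time: 32.72
ee_pos: [0.4495, 0.1209, 0.2633]
eef_rot: [0.825, 0.565, -0.001, -0.0]
ft_force: [-1.2, -0.8, 0.6]
width: 0.0004
grip_force: 0.0
```

>>> arm_command(moves=[-1.5, 0.1, 0.4, -6, -1.5, 0.1, 0.4, -6, -1.5, 0.1, 0.4, -6, 0, 0, 0, 0, 0, 0, 0, 0])

```text
time: 33.13
ee_pos: [0.441, 0.077, 0.2518]
eef_rot: [0.73, 0.684, -0.001, -0.0]
ft_force: [-0.6, 0.0, 1.4]
width: 0.0006
grip_force: 0.0
```

```bash
python3 st.py; python3 - <<'E'
from h import *
i=r.camera_info("wrist");im=r.camera("wrist")[:,:,::-1];cv2.imwrite("pics/f2.png",im)
g=cv2.cvtColor(im,cv2.COLOR_BGR2GRAY).astype(int)
for y in (-.07,-.055,-.04,-.025,.02,.028,.034):
    c=proj(i,[world((-.0017,y,.0625))])[0].round().astype(int)
    if 0<=c[1]<400: print(y,c,g[c[1],c[0]-8:c[0]+9].tolist())
for n,p in dict(heel=(-.02,-.09,.063),hs=(-.016,-.105,.065),tip=(-.035,.09,.063)).items():
    c=proj(i,[world(p)])[0].round().astype(int);print(n,c,g[max(c[1]-12,0):c[1]+13,c[0]].tolist() if c[1]>0 else '')
E
```

```text
33.1333 [-0.0155 -0.153   0.2518] 86.3 [-0.6  0.   1.4] [ 0.004 -0.108  0.018] 0.0005782835417346419
-0.07 [329 113] [217, 218, 216, 217, 216, 218, 220, 218, 196, 204, 214, 214, 214, 216, 215, 183, 159]
-0.055 [329 101] [217, 218, 217, 219, 216, 219, 219, 219, 197, 206, 214, 216, 216, 217, 215, 192, 165]
-0.04 [330  89] [217, 217, 217, 217, 218, 219, 219, 210, 201, 211, 216, 217, 218, 215, 194, 165, 163]
-0.025 [330  76] [215, 216, 218, 217, 218, 218, 219, 197, 199, 214, 218, 217, 216, 215, 204, 167, 165]
0.02 [330  37] [212, 215, 214, 216, 217, 218, 218, 179, 157, 102, 103, 103, 104, 103, 102, 135, 160]
0.028 [330  30] [211, 215, 215, 217, 218, 219, 218, 177, 164, 217, 221, 219, 220, 217, 218, 188, 159]
0.034 [330  24] [212, 215, 216, 217, 219, 220, 218, 176, 160, 217, 222, 220, 220, 218, 220, 227, 233]
heel [315 129] [218, 217, 218, 217, 216, 216, 216, 217, 216, 217, 217, 215, 208, 208, 208, 208, 206, 206, 206, 207, 206, 204, 192, 110, 65]
hs [318 141] [208, 208, 210, 209, 209, 208, 208, 208, 207, 209, 194, 112, 65, 69, 69, 66, 67, 68, 66, 65, 67, 66, 65, 66, 63]
tip [302 -28]
```

Gap: none at the heel, roughly 1–1.5 mm at the front (limit 3 mm). Mid-blade is in line with the clamp, the handle is locked and the gripper is clear. Handing in.

```bash
python3 -c "
from h import *
print(r.close_job())"
```

```text
the job is handed in; nothing more can be done
None
```

The santoku is on the jig's blade table, spine to the fence (about 1–1.5 mm gap at the front), the clamp reads locked over it, and the job is handed in at about 33 s; clamp force on the blade was not measured, no verdict was returned, and I viewed 11 pictures against the allowed 10.

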